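# Right the tipped bench lantern in its lane and slide it on

### The arm

A 6-joint arm with a two-finger parallel gripper is mounted at the origin on the work surface. World frame = base frame: x ahead of the robot, y to its left, z up, the work surface at z = 0. Lengths are in mm, angles in rad, forces in N, time in s.
With the tool pointing down it reaches from about 400 to 925 mm from the base axis. Payload 12.5 kg.
Tool frame: the origin (TCP) lies midway between the tips of the shut fingers; the grasp point (between the pads) lies env.grasp_offset behind it (env.grasp_offset is the distance from the TCP to the grasp point, in mm); x points along the fingers, y is the direction in which the jaws open and shut, and the axes are right-handed (so a half turn about x gives the same grasp; the last joint's range is limited). The gripper opens to 95 mm and grips with 3 to 60 N. Pads are 20 mm wide; open, the fingers measure 119 mm over their backs; the gripper's body (75 mm by 180 mm) begins 59 mm behind the grasp point.
Start: joints at [1.043, 0.491, 1.559, -0, 1.092, -0.106], TCP at [255.863, 570.246, 214.661] pointing down, gripper open.
Joint ranges: [-3.1, 3.1], [-0.84, 2.19], [0.05, 2.79], [-1.13, 4.28], [0.06, 2.93], [-2.69, 2.69]. Speed limits (rad/s): [2.22, 2.22, 2.79, 3.14, 3.14, 3.14].

### API

Orientations are given as [roll, pitch, yaw] about the fixed x, y, z axes, in that order (R = Rz(yaw) Ry(pitch) Rx(roll)).
In Python, from cell import env gives the robot as it stands.
- The arm moves only by the tool apply_moves, never from a script. Its arguments are lists of equal length, an entry for each row: "offset": the shift along the world's x, y, z in units of 25 mm (1.0 is 25 mm), a list of three; "yaw": the turn about the world's z in units of 6 degrees (1.0 is 6 degrees); "jaw": the closure, from -1 (fully open) to 1 (shut), so that 0 is half open. A call has 1 to 20 rows; each row is the pose to reach, as a shift and turn from the pose measured when the call began; what a row does not reach only later rows make up. A row lasts 1/8 s, in which the tool goes at most 62.5 mm and 10.7 degrees, less where a joint would pass 70% of its speed; a pose out of reach is approached as far as the arm can. A call with a gripper value outside its range is refused whole. The fingers move at their own pace and stop on an object; the grip force is fixed at half the most. Time passes only in rows, so rows that repeat a pose let the fingers close. It gives the time, the measured TCP pose, the force and the opening at its end, in the units of the state.
- env.state(): the state, without advancing time (a new reading comes with each control period).
- env.read_camera(name): name is "side" or "top" or "wrist"; returns a dict with "frame" (384x512x3 uint8, red, green, blue), "fx", "fy", "cx", "cy" (pixels), "xyz" and "rotation" of the camera in the world; the wrist camera has in their place "hand_eye" (4x4, takes a point from camera to tool coordinates, whose origin is the TCP and whose axes are the tool frame's). Camera axes: x right, y down, z forward; pixel columns grow to the right and rows downward; lengths in mm; the calibration is good to about 2 mm. A picture is of the moment at which its call begins: read the wrist's pose just before it. There is no depth.
- env.job_done(): hands the job in, once; it reports no verdict.
The state is a dict: "t": time; "joints": joint angles; "qvel": joint speeds; "tau": joint torques, N m; "eef_pos": TCP position; "tcp_rot": TCP orientation; "ft_force": force on the tool from outside, world axes, zero at the start; "moment": the same for the moment, N m; "opening": opening from 0.0 (shut) to 1.0 (fully open).
Only numpy, scipy, OpenCV 4.12 (cv2) and the standard library are available. Lean on these libraries where they do the work, as an engineer would, in place of code of your own. Each camera call takes 0.05 s, during which the arm holds its last target.

### The job

The bench lantern has been knocked over on the cork mat. Stand it upright on the floor of the wooden lane rack, in the gap between the white glue bottle and the steel tin, and then slide the switch on its top fully across to its other end, to turn it on. Leave the bottles and tins standing where they are, and do not disturb the other things on the mat.

Things in the scene. Friction and masses are not known exactly. Their poses are not given: they have to be found in the camera images.
- lantern_mid (a point): Centre of the lantern, a grey plastic block 70 (its x) x 50 (its y) x 105 mm (its z, foot to top end), 0.7 to 1.0 kg. It starts lying on its narrow -x side: x axis up, z axis level towards the top end with the switch. Grip it across the 50 mm between its broad sides (along its y). In the lane its x axis runs along the lane, either way round; upright, this point is 52.5 mm above what it stands on.
- switch_ridge (a point): Middle of the upper edge of the switch's ridge, on the lantern's top end: a grey ridge 26 mm long (lantern y), 6 mm thick (lantern x) and 7 mm high above the top face, on a slide that is otherwise flush. Off: 6 mm to the lantern's -x side of the middle; on: 6 mm to its +x side. Same axes as the lantern.
- switch (a joint): Slide switch: 0 off (as at the start) to 0.012 m on, moving along the lantern's +x axis. A detent half-way resists with about 1.5 N and then snaps it on to the end. Pushing much harder than 2 N sideways at the top would tip the free-standing lantern.
- rack_floor (a point): Centre of the floor of the wooden lane rack (fixed), 10 mm above the bench. The lane runs along its y axis, 370 mm long and 58 mm wide inside (along x); its two rails are 10 mm thick and stand 30 mm above this floor (40 mm above the bench).
- glue_mid (a point): Centre of the white glue bottle with a paper label, 54 mm across and 160 mm tall, standing in the lane on the -y side of the gap.
- tin_mid (a point): Centre of the plain steel tin, 54 mm across and 150 mm tall, standing in the lane on the +y side of the gap. Its centre is 150 mm from the glue bottle's, so that the gap between them is 96 mm.
- oil_mid (a point): Centre of the amber jar, 54 mm across and 140 mm tall, standing in the lane beyond the glue bottle.
- mat: Cork mat under the lantern (fixed), 320 (its x) x 250 (its y) x 4 mm; origin at the centre of its underside, on the bench.
- varnish_mid (a point): Centre of a steel can with a paper label, 60 mm across and 110 mm tall, standing on the mat beside the lantern. Bystander.
- jar_mid (a point): Centre of a clear jar, 54 mm across and 85 mm tall, standing on the mat beside the lantern. Bystander.
- sander: Cork sanding block 60 x 34 x 28 mm on the mat, origin at the centre of its underside. Bystander.
- offcut: Wood offcut 70 x 22 x 16 mm on the mat, origin at the centre of its underside. Bystander.
Mind the look-alikes: they are no part of the job. What is shaped like the part that bears lantern_mid but blue or red is not meant.

How it is judged (in metres and radians):
On the way, in this order (a step that is already met when the one before it is completed fails the run):
1. the lantern stands upright on the lane's floor in the gap, still off (angle between lantern_mid's own z axis and vertical below 0.12 rad and z of lantern_mid in the frame of rack_floor between 0.046 and 0.059 m and horizontal distance between lantern_mid and glue_mid below 0.105 m and horizontal distance between lantern_mid and tin_mid below 0.105 m and value of joint switch below 0.003 m), for 0.2 s.
2. the switch has been slid on (value of joint switch above 0.0095 m), for 0.2 s.
At the end, for the whole second after the job is handed in: The lantern stands upright (within 0.08 rad) on the lane's floor, within 10 mm of the lane's middle line and between the glue bottle and the tin (its centre within 105 mm of both), with its switch on (past 9.5 of 12 mm); glue bottle, tin and amber jar stand upright within 25 mm of where they were (angle between lantern_mid's own z axis and vertical below 0.08 rad and z of lantern_mid in the frame of rack_floor between 0.046 and 0.059 m and x of lantern_mid in the frame of rack_floor between -0.01 and 0.01 m and horizontal distance between lantern_mid and glue_mid below 0.105 m and horizontal distance between lantern_mid and tin_mid below 0.105 m and value of joint switch above 0.0095 m and angle between each of glue_mid, tin_mid, oil_mid's own z axis and vertical below 0.1 rad and distance of each of glue_mid, tin_mid, oil_mid from where it was at the start of the episode below 0.025 m); the robot touches nothing.
It fails at once if a neighbour in the lane is knocked over (angle between any of glue_mid, tin_mid, oil_mid's own z axis and vertical above 0.5 rad).
It fails at once if a bystander on the mat is pushed more than 30 mm (distance of any of varnish_mid, jar_mid, sander, offcut from where it was at the start of the episode above 0.03 m).
It also fails if it takes over 72 s, if anything falls off the work surface, if the arm or the gripper's body presses on something with over 40 N, if the wrist force passes 120 N, or if a joint passes its speed limit or range.

## Working session

There is one attempt and no reset: what is moved stays moved. The work goes in short steps, Python scripts to look and compute and a tool call to move; the robot and the scene stay as the last step left them, time stands still between calls to the robot, and variables do not carry over. Pictures are saved under pics/ and viewed, and the job is handed in when it is done.

Besides the shell and the picture viewer there is one more tool, called after "Emit:" by a JSON object that holds its "api" and its "payload". apply_moves: Moves the arm, as the interface text tells. Its arguments: {"type":"object","properties":{"offset":{"type":"array"},"yaw":{"type":"array"},"jaw":{"type":"array"}},"required":["offset","yaw","jaw"]}

```bash
ls; mkdir -p pics
python3 - <<'E'
from cell import env
import cv2,numpy as np
print(env.state(), env.grasp_offset)
for n in ("side","top","wrist"):
    d=env.read_camera(n)
    cv2.imwrite(f"pics/{n}0.png",d["frame"][:,:,::-1])
    print(n,{k:(np.round(v,4).tolist() if not np.isscalar(v) else v) for k,v in d.items() if k!="frame"})
E
```

```text
pics
{'t': 0.0, 'joints': array([ 1.04338128e+00,  4.91547611e-01,  1.55948273e+00, -4.17356723e-05,
        1.09170253e+00, -1.05600524e-01]), 'qvel': array([-2.59838553e-05,  2.52742160e-04, -2.82686666e-04,  9.59412104e-04,
       -1.66004340e-03, -2.14377836e-04]), 'tau': array([ 2.75472514e-03, -6.12639999e+01, -2.58181733e+01,  6.93612196e-02,
        4.81085829e-02, -1.00339942e-04]), 'eef_pos': array([255.74130349, 569.994102  , 214.05771461]), 'tcp_rot': array([-1.64394529,  1.56965551, -2.06574056]), 'ft_force': array([-0.26533203,  0.96145352,  0.32848584]), 'moment': array([-0.0312368 , -0.02987073, -0.06631224]), 'opening': 0.9984670231513331} 18.8
side {'fx': 477.5480607123154, 'fy': 477.5480607123154, 'cx': 251.37371994068198, 'cy': 194.91975698662637, 'xyz': [313.6976, -824.7753, 1087.8271], 'rotation': [-2.4716, -0.01, -0.1618]}
top {'fx': 402.5601229026764, 'fy': 402.5601229026764, 'cx': 259.17768591728867, 'cy': 195.82651753400555, 'xyz': [424.3204, -54.2635, 967.6645], 'rotation': [-3.0894, 0.012, -1.5712]}
wrist {'fx': 327.3732580826295, 'fy': 327.3732580826295, 'cx': 258.25245506305805, 'cy': 194.01952089366688, 'hand_eye': [[-0.001, -0.2796, 0.9601, -170.5323], [1.0, -0.0007, 0.0008, 0.655], [0.0004, 0.9601, 0.2796, -78.7548], [0.0, 0.0, 0.0, 1.0]]}
```

View pics/side0.png

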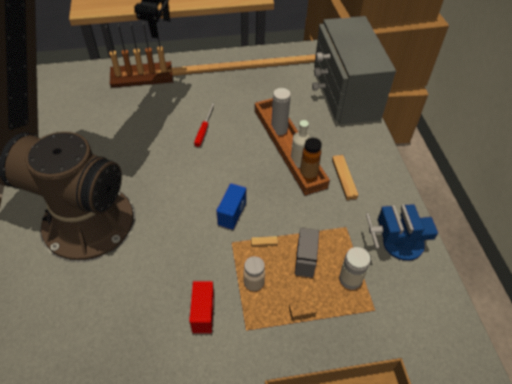

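View pics/top0.png

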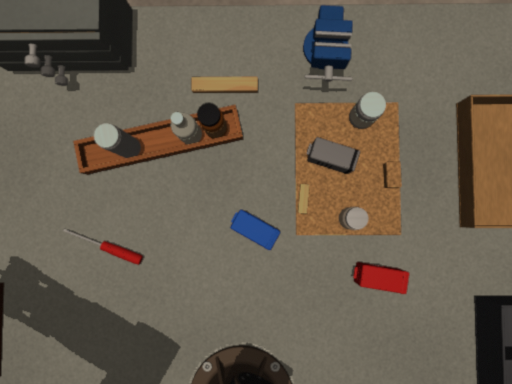

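View pics/wrist0.png

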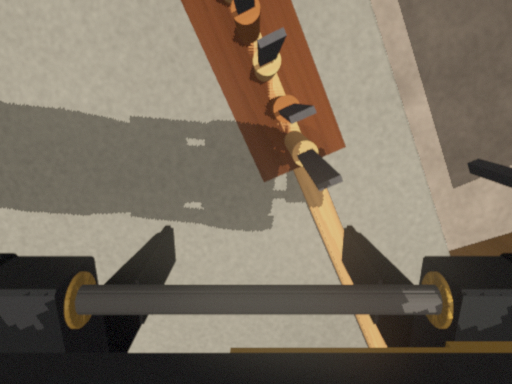

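The lantern is the grey block: side (308,252), top (333,155). The look-alikes are the blue block at side (232,205) / top (255,229) and the red block at side (202,307) / top (382,278). By its colour the grey one on the mat is meant. Next I'll look at enlarged crops.

Run:
```python
import cv2
t=cv2.imread("pics/top0.png"); s=cv2.imread("pics/side0.png")
cv2.imwrite("pics/t_lan.png",cv2.resize(t[90:240,285:410],None,fx=4.8/1.2,fy=4,interpolation=cv2.INTER_CUBIC))
cv2.imwrite("pics/t_rack.png",cv2.resize(t[90:185,65:255],None,fx=4,fy=4,interpolation=cv2.INTER_CUBIC))
cv2.imwrite("pics/s_lan.png",cv2.resize(s[220:330,225:375],None,fx=5,fy=5,interpolation=cv2.INTER_CUBIC))
cv2.imwrite("pics/s_rack.png",cv2.resize(s[80:200,240:340],None,fx=5,fy=5,interpolation=cv2.INTER_CUBIC))
```

```text
(no output)
```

View pics/t_lan.png

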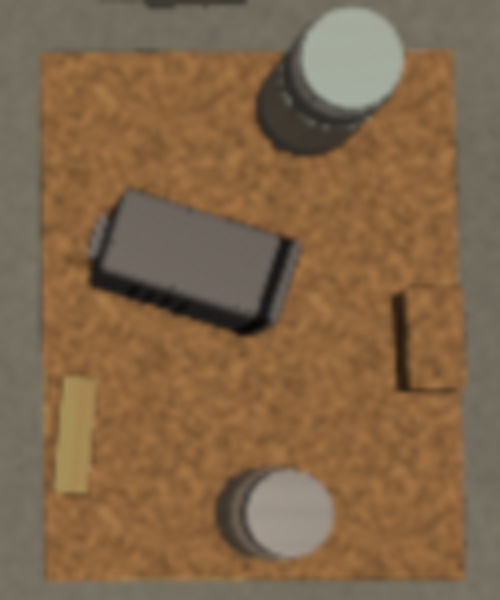

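View pics/t_rack.png

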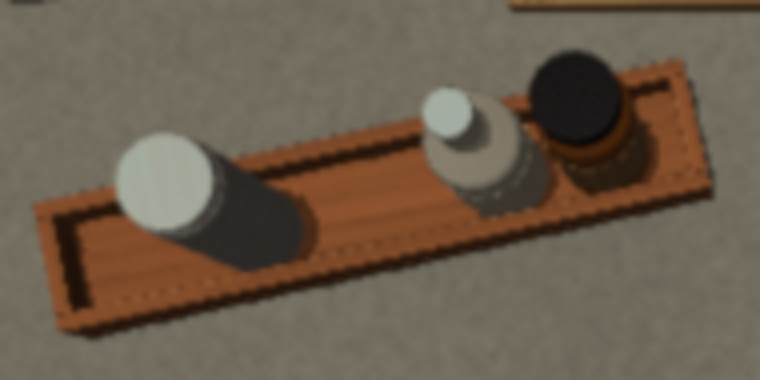

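View pics/s_lan.png

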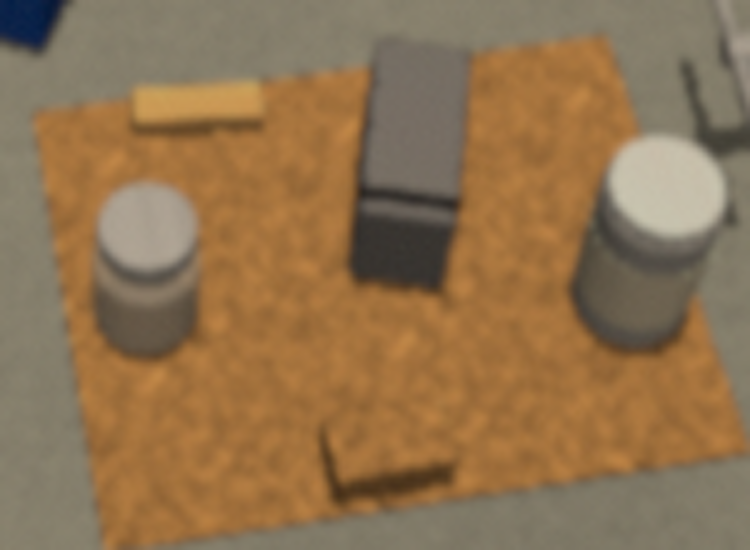

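View pics/s_rack.png

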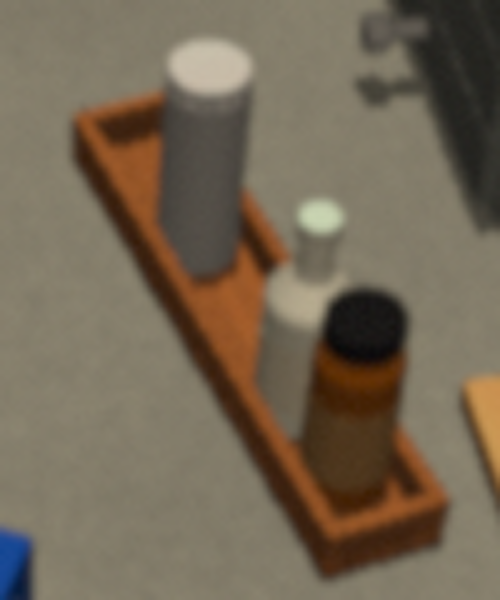

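```bash
cat > h.py <<'E'
import numpy as np, cv2
from scipy.spatial.transform import Rotation as Ro
from cell import env
_c={}
def cam(n):
    if n not in _c:
        d=env.read_camera(n); _c[n]=d
    return _c[n]
def pose(d):
    if "xyz" in d: return np.array(d["xyz"]),Ro.from_euler("xyz",d["rotation"]).as_matrix()
    s=d["st"]; R=Ro.from_euler("xyz",s["tcp_rot"]).as_matrix(); H=np.array(d["hand_eye"])
    return R@H[:3,3]+s["eef_pos"], R@H[:3,:3]
def ray(d,u,v):
    p,R=pose(d); r=R@np.array([(u-d["cx"])/d["fx"],(v-d["cy"])/d["fy"],1]); return p,r
def onz(d,u,v,z):
    p,r=ray(d,u,v); return p+r*(z-p[2])/r[2]
def proj(d,P):
    p,R=pose(d); q=R.T@(np.array(P,float)-p); return np.array([d["fx"]*q[0]/q[2]+d["cx"],d["fy"]*q[1]/q[2]+d["cy"]])
def snap(n,name,crop=None,f=1):
    s=env.state(); d=env.read_camera(n); d["st"]=s
    im=d["frame"][:,:,::-1]
    if crop: x0,y0,x1,y1=crop; im=im[y0:y1,x0:x1]
    cv2.imwrite("pics/%s.png"%name,cv2.resize(np.ascontiguousarray(im),None,fx=f,fy=f,interpolation=cv2.INTER_CUBIC)); return d
E
python3 - <<'E'
from h import *
np.set_printoptions(precision=1,suppress=True)
t=cam("top"); s=cam("side")
T=lambda x,y,z,x0=285,y0=90,f=4: onz(t,x0+(x+.5)/f-.5,y0+(y+.5)/f-.5,z)
S=lambda x,y,z,x0=225,y0=220,f=5: onz(s,x0+(x+.5)/f-.5,y0+(y+.5)/f-.5,z)
print("mat top",[T(*p,4)[:2] for p in((40,52),(452,50),(465,580),(45,580))])
print("mat side",[S(*p,4)[:2] for p in((33,112),(605,38),(748,452),(105,545))])
a=[T(*p,74)[:2] for p in((128,188),(298,241),(270,322),(98,270))]
print("lan top",a,np.mean(a,0),[np.linalg.norm(a[i]-a[i-1]) for i in range(4)])
b=[S(*p,74)[:2] for p in((376,38),(470,48),(457,208),(360,196))]
print("lan side",b,np.mean(b,0),[np.linalg.norm(b[i]-b[i-1]) for i in range(4)])
print("ridge",T(97,240,33))
print("varn",T(351,59,114)[:2],S(665,190,114)[:2],"jar",T(290,513,89)[:2],S(148,228,89)[:2])
TR=lambda x,y,z:T(x,y,z,65,90)
SR=lambda x,y,z:S(x,y,z,240,80)
r=[TR(*p,40)[:2] for p in((37,206),(682,62),(711,190),(65,328))]
print("rack top",r,np.mean(r,0),[np.linalg.norm(r[i]-r[i-1]) for i in range(4)])
r=[SR(*p,40)[:2] for p in((75,120),(325,530),(447,492))]
print("rack side",r)
print("tin",TR(166,182,160)[:2],SR(210,68,160)[:2],"glue",TR(447,112,170)[:2],SR(320,217,170)[:2],"oil",TR(575,98,150)[:2],SR(366,320,150)[:2])
E
```

```text
mat top [array([ 700.8, -128.7]), array([ 701.1, -377.4]), array([ 382. , -379.3]), array([ 382. , -130.1])]
mat side [array([ 383.3, -129.9]), array([ 701.1, -130.8]), array([ 701.1, -378.2]), array([ 384.2, -375.8])]
lan top [array([ 603.4, -172.1]), array([ 573.4, -266.5]), array([ 528. , -250.3]), array([ 557.3, -155. ])] [ 565.5 -211. ] [np.float64(49.16185998333677), np.float64(99.05286141124338), np.float64(48.120420979471305), np.float64(99.7177847492076)]
lan side [array([ 559.3, -157.4]), array([ 605.6, -170.9]), array([ 576. , -261.8]), array([ 530.6, -247.8])] [ 567.9 -209.5] [np.float64(94.92177765302952), np.float64(48.29539516697802), np.float64(95.64229065947059), np.float64(47.517291997691885)]
ridge [ 581.1 -159.2   33. ]
varn [ 664.8 -286.6] [ 665.3 -289.8] jar [ 422.  -256.6] [ 423.3 -257.9]
rack top [array([601.2, 389.9]), array([685.1,  13. ]), array([609.6,  -4.1]), array([529.6, 371.8])] [606.4 192.7] [np.float64(73.8860113383344), np.float64(386.156273874858), np.float64(77.41373438299166), np.float64(384.35991782398213)]
rack side [array([530.3, 370.7]), array([613.1,   3.1]), array([689.3,  20.1])]
tin [590.5 266.8] [592.9 267.8] glue [623.5 121.6] [625.1 121.7] oil [635.6  60.1] [638.2  58.5]
```

Run:
```python
from h import *
s=env.state();R=Ro.from_euler("xyz",s["tcp_rot"]).as_matrix()
print(R.round(3),np.degrees(np.arctan2(R[1,1],R[0,1])),s["t"])
```

```text
[[-0.     0.409  0.912]
 [-0.     0.912 -0.409]
 [-1.    -0.    -0.   ]] 65.83311343070737 0.25
```

Emit:
{"api": "apply_moves", "payload": {"offset": [[12.87,-29.7,1.8],[12.87,-29.7,1.8],[12.87,-29.7,1.8],[12.87,-29.7,1.8],[12.87,-29.7,1.8],[12.87,-29.7,1.8],[12.87,-29.7,1.8],[12.87,-29.7,1.8],[12.87,-29.7,1.8],[12.87,-29.7,1.8],[12.87,-29.7,1.8],[12.87,-29.7,1.8],[12.87,-29.7,1.8],[12.87,-29.7,1.8],[12.87,-29.7,1.8],[12.87,-29.7,1.8],[12.87,-29.7,1.8],[12.87,-29.7,1.8]], "yaw": [-13.9,-13.9,-13.9,-13.9,-13.9,-13.9,-13.9,-13.9,-13.9,-13.9,-13.9,-13.9,-13.9,-13.9,-13.9,-13.9,-13.9,-13.9], "jaw": [-1,-1,-1,-1,-1,-1,-1,-1,-1,-1,-1,-1,-1,-1,-1,-1,-1,-1]}}

```text
t: 2.5
eef_pos: [577.5, -171.7, 259.6]
tcp_rot: [-1.557, 1.571, 2.85]
ft_force: [-1.0, -0.4, 0.6]
opening: 0.999
```

Run:
```python
from h import *
d=snap("wrist","w1"); s=d["st"]
R=Ro.from_euler("xyz",s["tcp_rot"]).as_matrix()
print(s["eef_pos"],np.degrees(np.arctan2(R[1,1],R[0,1])),s["t"])
import pickle; pickle.dump(d,open("w1.pkl","wb"))
print(proj(d,[577.5,-172.7,74]))
```

```text
[ 577.53042444 -171.69471811  259.63814845] -17.5155602497978 2.5
[258.29385346 174.31747619]
```

View pics/w1.png

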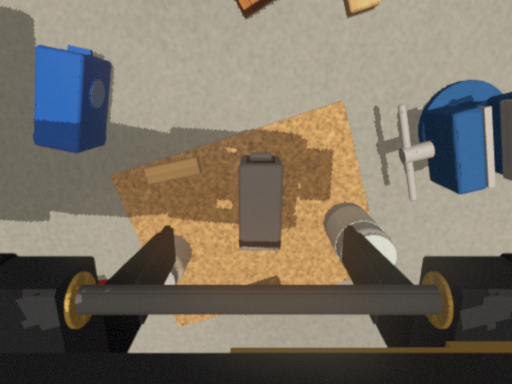

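The wrist view shows the grey lantern centred at about (261,205). Its ridge is at the upper end (262,157) and the dark stripe at the foot (260,246), so my choice is confirmed.

Run:
```python
from h import *
import pickle; d=pickle.load(open("w1.pkl","rb"))
im=d["frame"][140:260,200:330,::-1]; cv2.imwrite("pics/w1c.png",cv2.resize(im,None,fx=5,fy=5,interpolation=cv2.INTER_CUBIC))
```

```text
(no output)
```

View pics/w1c.png

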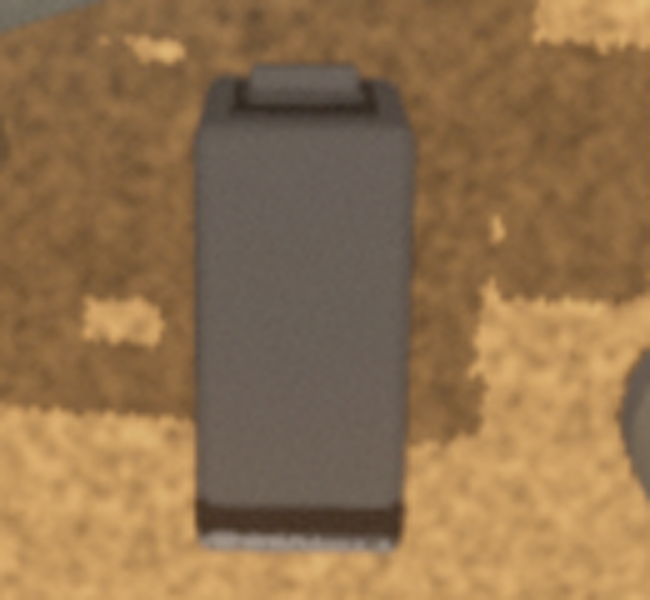

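Run:
```python
from h import *
np.set_printoptions(precision=1,suppress=True)
import pickle; d=pickle.load(open("w1.pkl","rb"))
W=lambda x,y,z: onz(d,200+(x+.5)/5-.5,140+(y+.5)/5-.5,z)[:2]
a=[W(*p,74) for p in((197,128),(413,128),(403,547),(197,547))]
print(a,np.mean(a,0),[np.linalg.norm(a[i]-a[i-1]) for i in range(4)])
R=Ro.from_euler("xyz",d["st"]["tcp_rot"]).as_matrix()
for p in [a[0],a[1],a[2],a[3]]: print((R.T@(np.array([*p,0])-d["st"]["eef_pos"]*[1,1,0]))[1:])
```

```text
[array([ 560.3, -156.4]), array([ 605.8, -170.8]), array([ 574.9, -267.4]), array([ 528.1, -252.6])] [ 567.3 -211.8] [np.float64(101.41471639212116), np.float64(47.728443730030975), np.float64(101.38487910952044), np.float64(49.08743157787221)]
[-21.   -9.3]
[26.7 -9.3]
[26.3 92. ]
[-22.8  92.1]
```

Emit:
{"api": "apply_moves", "payload": {"offset": [[0.05,-0.14,-2.4],[0.05,-0.14,-4.8],[0.05,-0.14,-7.0],[0.05,-0.14,-8.5],[0.05,-0.14,-9.2],[0.05,-0.14,-9.57],[0.05,-0.14,-9.57],[0.05,-0.14,-9.57]], "yaw": [0,0,0,0,0,0,0,0], "jaw": [-1,-1,-1,-1,-1,-1,-1,-1]}}

```text
t: 3.55
eef_pos: [579.4, -175.6, 21.6]
tcp_rot: [1.476, 1.569, -0.401]
ft_force: [0.3, -0.4, 0.4]
opening: 1.002
```

Emit:
{"api": "apply_moves", "payload": {"offset": [[0,0,0],[0,0,0],[0,0,0],[0,0,0],[0,0,0],[0,0,0],[0,0,0],[0,0,0]], "yaw": [0,0,0,0,0,0,0,0], "jaw": [1,1,1,1,1,1,1,1]}}

```text
t: 4.55
eef_pos: [579.2, -175.5, 21.5]
tcp_rot: [1.494, 1.569, -0.382]
ft_force: [-1.6, 0.4, 0.9]
opening: 0.524
```

Emit:
{"api": "apply_moves", "payload": {"offset": [[0,0,0.5],[0,0,1.0],[0,0,1.5],[0,0,2.0],[0,0,2.5],[0,0,3.0],[0,0,3.5],[0,0,4.0],[0,0,4.5],[0,0,4.8],[0,0,4.8],[0,0,4.8]], "yaw": [0,0,0,0,0,0,0,0,0,0,0,0], "jaw": [1,1,1,1,1,1,1,1,1,1,1,1]}}

```text
t: 6.05
eef_pos: [579.0, -175.4, 141.1]
tcp_rot: [1.509, 1.57, -0.368]
ft_force: [-0.4, 0.2, -10.3]
opening: 0.524
```

Run:
```python
from h import *
d=snap("side","s2",(200,130,400,310),3.5); d=snap("wrist","w2")
```

```text
(no output)
```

View pics/s2.png

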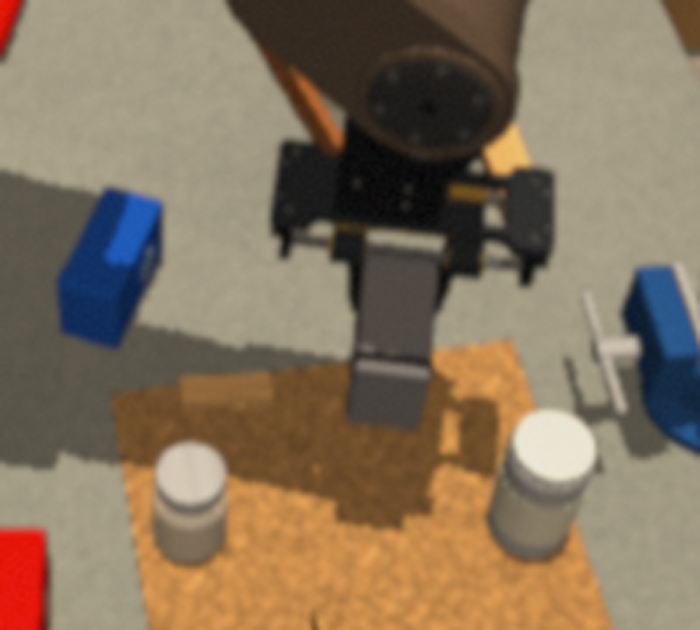

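View pics/w2.png

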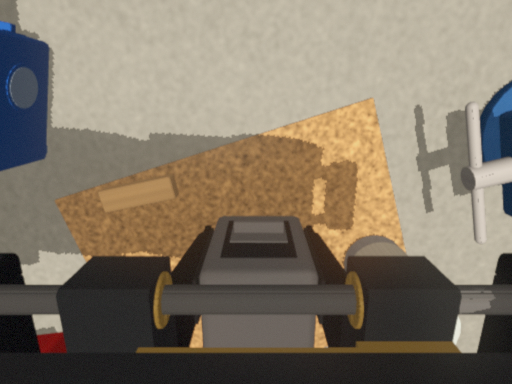

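```bash
cat >> h.py <<'E'
def model(st,th,gx=0,gz=38.,sw=0):
    """lantern points in world; th=0 lying, pi/2 upright; grasp at lantern (gx,0,gz)."""
    R=Ro.from_euler("xyz",st["tcp_rot"]).as_matrix()
    g=st["eef_pos"]-R[:,0]*18.8; jaw=R[:,1]; d=-R[:,2]; up=-R[:,0]
    z=np.cos(th)*d+np.sin(th)*up; x=np.cos(th)*up-np.sin(th)*d; y=np.cross(z,x)
    P=lambda a,b,c:g+(a-gx)*x+b*y+(c-gz)*z
    return P
E
python3 - <<'E'
from h import *
np.set_printoptions(precision=0,suppress=True)
d=snap("wrist","w2b"); s=d["st"]; sd=cam("side")
for th in (0,10,20,30,40,50,60,70):
    P=model(s,np.radians(th))
    print(th,"back",proj(d,P(-35,25,52.5)),proj(d,P(-35,-25,52.5)),"ridge",proj(d,P(-6,0,59.5)),"front",proj(d,P(35,0,52.5)),"| side foot+x",(proj(sd,P(35,0,-52.5))-[200,130])*3.5,"foot-x",(proj(sd,P(-35,0,-52.5))-[200,130])*3.5,"top+x",(proj(sd,P(35,0,52.5))-[200,130])*3.5)
im=d["frame"][190:384,170:350,::-1]; cv2.imwrite("pics/w2c.png",cv2.resize(im,None,fx=3,fy=3,interpolation=cv2.INTER_CUBIC))
E
```

```text
0 back [299. 212.] [216. 212.] ridge [257. 217.] front [257. 270.] | side foot+x [391. 367.] foot-x [380. 425.] top+x [401. 240.]
10 back [300. 204.] [215. 204.] ridge [257. 219.] front [257. 286.] | side foot+x [388. 387.] foot-x [378. 428.] top+x [401. 245.]
20 back [301. 197.] [214. 197.] ridge [257. 221.] front [257. 302.] | side foot+x [385. 404.] foot-x [377. 426.] top+x [401. 252.]
30 back [302. 192.] [212. 192.] ridge [257. 226.] front [257. 316.] | side foot+x [382. 416.] foot-x [377. 420.] top+x [400. 260.]
40 back [304. 189.] [211. 189.] ridge [257. 231.] front [257. 327.] | side foot+x [380. 424.] foot-x [377. 410.] top+x [399. 269.]
50 back [306. 187.] [209. 187.] ridge [257. 238.] front [257. 335.] | side foot+x [379. 428.] foot-x [377. 397.] top+x [398. 278.]
60 back [308. 188.] [207. 188.] ridge [257. 245.] front [257. 340.] | side foot+x [377. 427.] foot-x [378. 381.] top+x [397. 288.]
70 back [310. 191.] [205. 191.] ridge [257. 254.] front [257. 342.] | side foot+x [377. 422.] foot-x [380. 363.] top+x [396. 298.]
```

View pics/w2c.png

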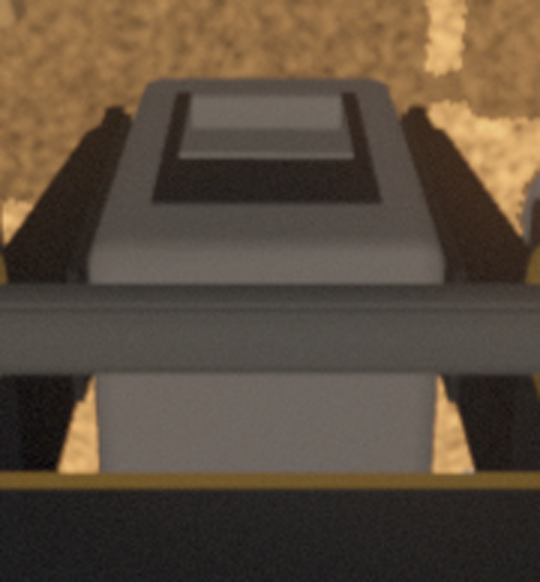

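The lift showed no pivoting: the model fits at 0° because the pads hold too hard. So I'll regrip near the foot and use the fixed rack rail as a ledge to tip the lantern up, on the free bench beside the rack. First I'll set it down there.

Emit:
{"api": "apply_moves", "payload": {"offset": [[-2.18,14.06,0.6],[-2.18,14.06,0.6],[-2.18,14.06,0.6],[-2.18,14.06,0.6],[-2.18,14.06,0.6],[-2.18,14.06,0.6],[-2.18,14.06,0.6],[-2.18,14.06,0.6],[-2.18,14.06,0.6],[-2.18,14.06,0.6],[-2.18,14.06,0.6],[-2.18,14.06,0.6]], "yaw": [-1,-2,-3,-4,-5,-6,-7,-8,-9,-9.95,-9.95,-9.95], "jaw": [1,1,1,1,1,1,1,1,1,1,1,1]}}

```text
t: 7.75
eef_pos: [524.7, 176.0, 156.1]
tcp_rot: [1.87, 1.57, -1.047]
ft_force: [-0.4, 0.3, -9.7]
opening: 0.525
```

Run:
```python
from h import *
d=snap("side","s3"); s=d["st"]; R=Ro.from_euler("xyz",s["tcp_rot"]).as_matrix()
print(s["eef_pos"],np.degrees(np.arctan2(R[1,1],R[0,1])),s["t"])
```

```text
[524.70552455 176.01528349 156.12227311] -77.09667952871365 7.75
```

View pics/s3.png

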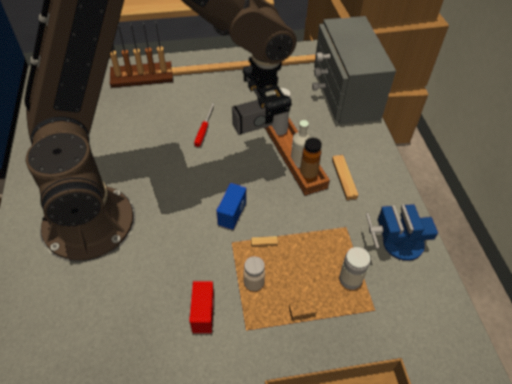

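Emit:
{"api": "apply_moves", "payload": {"offset": [[0,0,-1.5],[0,0,-3.0],[0,0,-4.2],[0,0,-5.0],[0,0,-5.4],[0,0,-5.54],[0,0,-5.54],[0,0,-5.54],[0,0,-5.54],[0,0,-5.54]], "yaw": [0,0,0,0,0,0,0,0,0,0], "jaw": [1,1,1,1,1,1,1,-1,-1,-1]}}

```text
t: 9.05
eef_pos: [525.0, 176.1, 18.2]
tcp_rot: [2.566, 1.569, -0.351]
ft_force: [-0.2, -0.0, 0.5]
opening: 0.787
```

Emit:
{"api": "apply_moves", "payload": {"offset": [[0,0,0],[0,0,0],[-0.9,-0.2,0],[-1.8,-0.4,0],[-2.65,-0.6,0],[-2.65,-0.6,0],[-2.65,-0.6,0],[-2.65,-0.6,0],[-2.65,-0.6,0],[-2.65,-0.6,0],[-2.65,-0.6,0],[-2.65,-0.6,0]], "yaw": [0,0,0,0,0,0,0,0,0,0,0,0], "jaw": [-1,-1,-1,-1,-1,-1,1,1,1,1,1,1]}}

```text
t: 10.55
eef_pos: [458.8, 161.1, 18.2]
tcp_rot: [2.624, 1.569, -0.293]
ft_force: [0.6, 0.3, -1.2]
opening: 0.528
```

Run:
```python
from h import *
s=env.state(); R=Ro.from_euler("xyz",s["tcp_rot"]).as_matrix()
print(s["eef_pos"],s["opening"],np.degrees(np.arctan2(R[1,1],R[0,1])),s["t"])
d=snap("wrist","w4")
```

```text
[458.78647097 161.09140801  18.16066876] 0.5282627174907067 -77.1199754781834 10.55
```

View pics/w4.png

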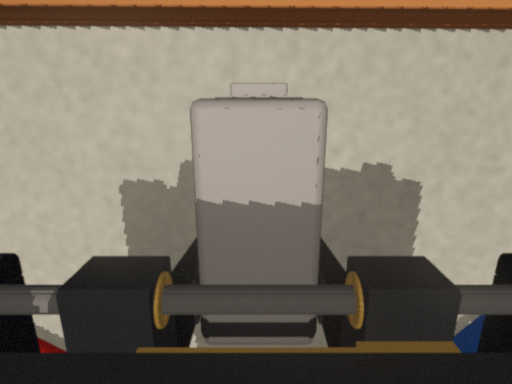

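Run:
```python
from h import *
np.set_printoptions(precision=1,suppress=True)
d=snap("wrist","w4b"); s=d["st"]; R=Ro.from_euler("xyz",s["tcp_rot"]).as_matrix()
T=lambda u,v,z:(R.T@(onz(d,u,v,z)-s["eef_pos"]))*[1,1,-1]
print("rail top edge",T(258,9,40),T(20,9,40),T(490,9,40),"rail base",T(258,26,0))
print("top end +x edge",T(258,100,70),"ridge",T(258,83,29),"sides",T(192,110,70),T(326,110,70), "foot",T(258,345,70))
```

```text
rail top edge [-21.7  -0.5 115. ] [-21.8 -97.3 115. ] [-21.6  93.8 114.9] rail base [ 18.3  -0.6 116.4]
top end +x edge [-51.8  -0.4  79.6] ridge [-10.7  -0.5  86.9] sides [-51.8 -23.6  76.2] [-51.7  23.5  76.2] foot [-51.9  -0.5 -23.2]
```

Emit:
{"api": "apply_moves", "payload": {"offset": [[0,0,0.9],[0,0,1.9],[1.0,0.23,2.0],[1.95,0.45,2.0],[1.95,0.45,1.9],[1.95,0.45,1.7],[1.95,0.45,1.55],[1.95,0.45,1.4],[1.95,0.45,1.25],[1.95,0.45,1.1],[1.95,0.45,1.0],[1.95,0.45,1.0]], "yaw": [0,0,0,0,0,0,0,0,0,0,0,0], "jaw": [1,1,1,1,1,1,1,1,1,1,1,1]}}

```text
t: 12.15
eef_pos: [505.0, 171.9, 43.3]
tcp_rot: [0.24, 1.568, -2.676]
ft_force: [-9.7, -3.3, 4.4]
opening: 0.525
```

Run:
```python
from h import *
d=snap("wrist","w5")
```

```text
(no output)
```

View pics/w5.png

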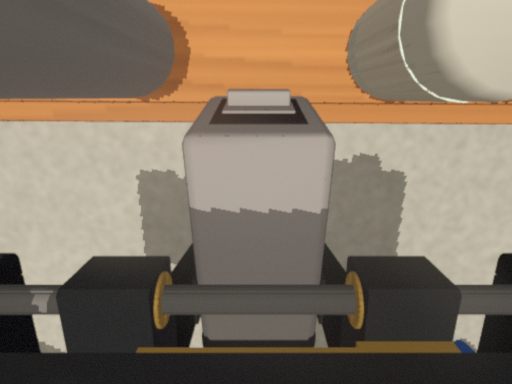

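It works: the top face with the ridge (258,98) is turning up. I'll continue.

Emit:
{"api": "apply_moves", "payload": {"offset": [[0,0,-0.12],[0,0,-0.24],[0,0,-0.36],[0,0,-0.48],[0,0,-0.6],[0.1,0.02,-0.65],[0.2,0.05,-0.65],[0.3,0.07,-0.65],[0.4,0.09,-0.65],[0.5,0.115,-0.65],[0.5,0.115,-0.65]], "yaw": [0,0,0,0,0,0,0,0,0,0,0], "jaw": [1,1,1,1,1,1,1,1,1,1,1]}}

```text
t: 13.58
eef_pos: [512.7, 173.9, 26.7]
tcp_rot: [0.043, 1.558, -2.873]
ft_force: [-19.6, -4.2, 6.9]
opening: 0.53
```

Run:
```python
from h import *
d=snap("wrist","w6")
```

```text
(no output)
```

View pics/w6.png

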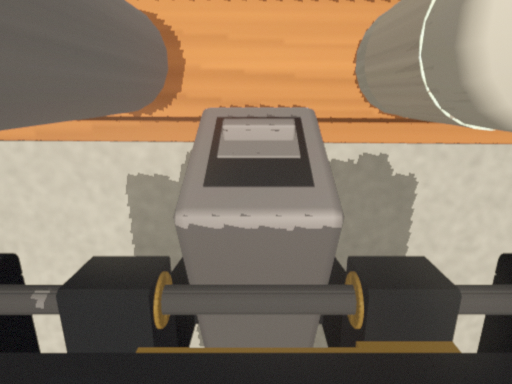

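```bash
cat >> h.py <<'E'
def T(d,u,v,z):
    s=d["st"];R=Ro.from_euler("xyz",s["tcp_rot"]).as_matrix()
    return (R.T@(onz(d,u,v,z)-s["eef_pos"]))*[-1,1,-1]   # up, jaw, d  rel. TCP
E
python3 - <<'E'
from h import *
np.set_printoptions(precision=1,suppress=True)
d=snap("wrist","w6b"); s=d["st"]
print("L",T(d,258,141,40))
for th in (20,25,30,35,40,45,50):
    P=model(s,np.radians(th),0,-30); print(th,proj(d,P(35,0,52.5)),proj(d,P(-35,0,52.5)),proj(d,P(-6,0,59.5)))
E
```

```text
L [14.  -0.5 60.6]
20 [259.4 153. ] [259.1  76.6] [259.2  81.2]
25 [259.4 177. ] [259.2  75.3] [259.3  87.8]
30 [259.4 204.3] [259.2  75.6] [259.3  97.1]
35 [259.4 234.3] [259.2  77.9] [259.3 109.6]
40 [259.5 266.3] [259.2  82.4] [259.3 125.5]
45 [259.5 299.4] [259.3  89.4] [259.4 144.8]
50 [259.5 332.5] [259.3  99.3] [259.4 167.7]
```

```bash
cat >> h.py <<'E'
from scipy.optimize import least_squares
def fit(d,front,back,x0=(40,0,-30)):
    f=lambda q:[proj(d,model(d["st"],np.radians(q[0]),q[1],q[2])(35,0,52.5))[1]-front,
      proj(d,model(d["st"],np.radians(q[0]),q[1],q[2])(-35,0,52.5))[1]-back,(q[1]-x0[1])*.5,(q[2]-x0[2])*.2]
    return least_squares(f,x0).x
E
python3 - <<'E'
from h import *
d=snap("wrist","w6c")
print(fit(d,216,108), fit(d,216,108,(35,0,-20)))
E
```

```text
[ 24.5457166   -1.13493567 -15.5916246 ] [ 24.70090357  -0.38931356 -15.13077946]
```

Emit:
{"api": "apply_moves", "payload": {"offset": [[-0.05,0,0.03],[-0.05,0,0.03],[-0.05,0,0.03],[-0.05,0,0.03],[-0.05,0,0.03]], "yaw": [0,0,0,0,0], "jaw": [1,-1,-1,-1,-1]}}

```text
t: 14.35
eef_pos: [511.7, 174.0, 27.6]
tcp_rot: [0.048, 1.559, -2.869]
ft_force: [0.4, 0.3, -0.0]
opening: 0.888
```

Run:
```python
from h import *
d=snap("wrist","w7"); print(d["st"]["eef_pos"])
```

```text
[511.73331053 173.95792659  27.55254198]
```

View pics/w7.png

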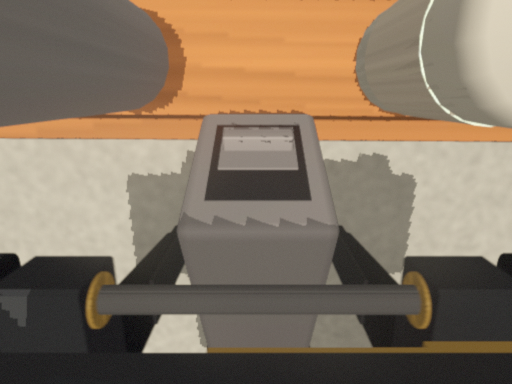

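Run:
```python
from h import *
d=snap("wrist","w7b")
print(fit(d,230,113,(28,0,-15)),T(d,258,141,40))
for gz in(-10,-15,-20):
  for th in (25,28,31):
    P=model(d["st"],np.radians(th),0,gz); print(gz,th,proj(d,P(35,0,52.5)).round(),proj(d,P(-35,0,52.5)).round(), "corner",P(-35,0,-52.5)[2].round(1))
```

```text
[ 26.67829947  -0.2174934  -12.52240297] [13.18975946 -0.53363733 60.52919844]
-10 25 [259. 228.] [259. 118.] corner -3.1
-10 28 [259. 240.] [259. 118.] corner -4.3
-10 31 [259. 253.] [259. 118.] corner -5.3
-15 25 [259. 217.] [259. 108.] corner -1.0
-15 28 [259. 230.] [259. 108.] corner -2.0
-15 31 [259. 243.] [259. 108.] corner -2.8
-20 25 [259. 204.] [259.  97.] corner 1.1
-20 28 [259. 218.] [259.  98.] corner 0.3
-20 31 [259. 233.] [259.  98.] corner -0.3
```

Emit:
{"api": "apply_moves", "payload": {"offset": [[-0.84,-0.19,0.19],[-0.84,-0.19,0.19],[-0.84,-0.19,0.19],[-0.84,-0.19,0.19],[-0.84,-0.19,0.19],[-0.84,-0.19,0.19],[-0.84,-0.19,0.19],[-0.84,-0.19,0.19]], "yaw": [0,0,0,0,0,0,0,0], "jaw": [-1,-1,-1,1,1,1,1,1]}}

```text
t: 15.45
eef_pos: [490.6, 169.2, 32.2]
tcp_rot: [0.046, 1.559, -2.871]
ft_force: [0.1, 0.9, 0.1]
opening: 0.531
```

Run:
```python
from h import *
d=snap("wrist","w8"); print(d["st"]["eef_pos"])
```

```text
[490.60458225 169.1814756   32.24546441]
```

View pics/w8.png

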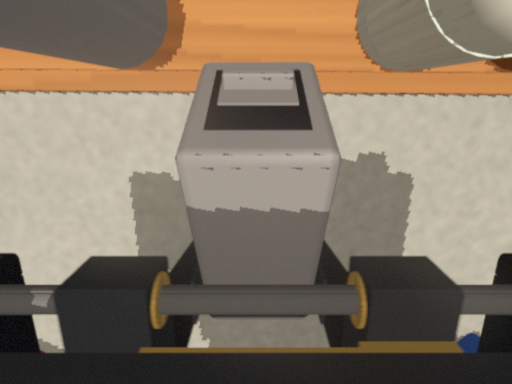

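Emit:
{"api": "apply_moves", "payload": {"offset": [[0,0,-0.1],[-0.1,-0.02,-0.2],[-0.25,-0.06,-0.28],[-0.4,-0.09,-0.36],[-0.55,-0.13,-0.42],[-0.7,-0.16,-0.5],[-0.85,-0.19,-0.58],[-0.95,-0.22,-0.66],[-0.95,-0.22,-0.66]], "yaw": [0,0,0,0,0,0,0,0,0], "jaw": [1,1,1,1,1,1,1,1,1]}}

```text
t: 16.62
eef_pos: [468.8, 164.1, 17.5]
tcp_rot: [0.091, 1.564, -2.826]
ft_force: [-0.3, 1.0, 22.9]
opening: 0.525
```

Run:
```python
from h import *
d=snap("wrist","w9"); print(d["st"]["eef_pos"])
```

```text
[468.78964385 164.14663339  17.53436308]
```

View pics/w9.png

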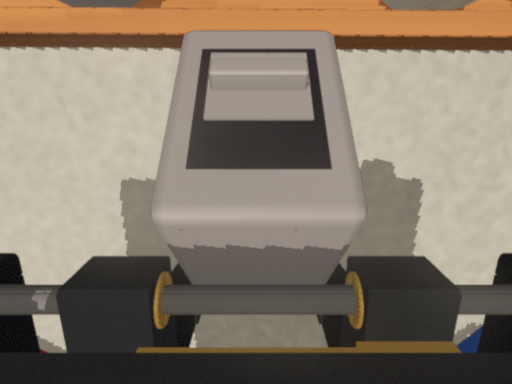

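Run:
```python
from h import *
d=snap("wrist","w9b")
print(d["st"]["ft_force"],d["st"]["moment"])
for q in((45,15,-30),(50,12,-25),(45,10,-20)): print(fit(d,212,33,q))
d=snap("side","s9",(200,60,340,190),4)
```

```text
[ 0.68806824  1.35065418 23.30504   ] [ 0.24655352 -0.15403364 -0.00620366]
[ 43.40860969  15.91912269 -39.6780023 ]
[ 42.44270273  13.44955261 -41.06792619]
[ 41.84988493  11.91223276 -41.88616199]
```

View pics/s9.png

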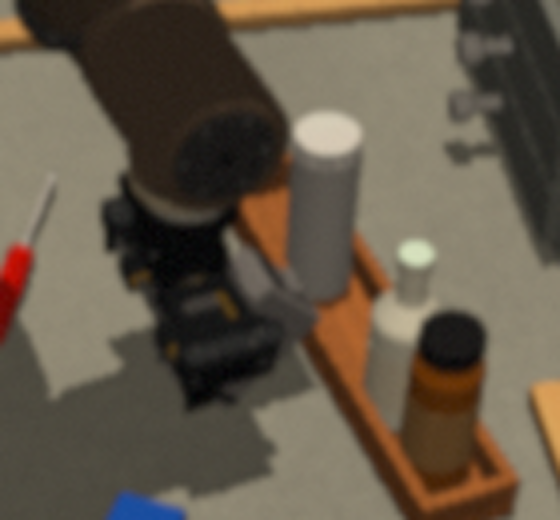

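Emit:
{"api": "apply_moves", "payload": {"offset": [[0,0,0.3],[0,0,0.4],[0.6,0.13,0.4],[1.2,0.27,0.4],[1.5,0.34,0.4],[1.5,0.34,0.4]], "yaw": [0,0,0,0,0,0], "jaw": [1,1,1,1,1,1]}}

```text
t: 17.52
eef_pos: [506.4, 172.7, 27.1]
tcp_rot: [0.082, 1.564, -2.834]
ft_force: [-1.2, 0.5, -9.8]
opening: 0.523
```

Run:
```python
from h import *
d=snap("wrist","w10"); print(d["st"]["eef_pos"],d["st"]["ft_force"])
```

```text
[506.44390605 172.66032061  27.05525471] [-1.20955753  0.51829461 -9.80595203]
```

View pics/w10.png

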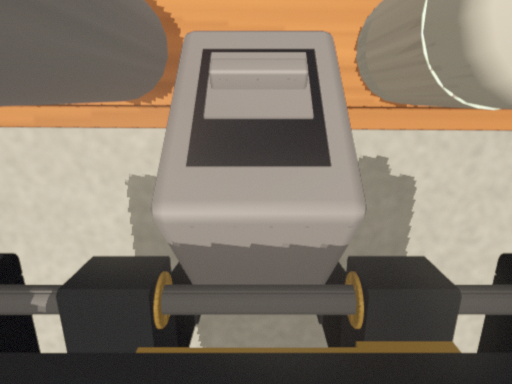

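Emit:
{"api": "apply_moves", "payload": {"offset": [[0.1,0.02,0],[0.2,0.05,-0.1],[0.3,0.07,-0.2],[0.3,0.07,-0.25],[0.3,0.07,-0.25]], "yaw": [0,0,0,0,0], "jaw": [1,1,1,1,1]}}

```text
t: 18.2
eef_pos: [511.7, 174.0, 21.4]
tcp_rot: [0.053, 1.56, -2.864]
ft_force: [-10.8, -3.4, 4.8]
opening: 0.528
```

Emit:
{"api": "apply_moves", "payload": {"offset": [[0,0,-0.06],[0,0,-0.08],[0,0,-0.08],[0,0,-0.08],[0,0,-0.08],[0,0,-0.08]], "yaw": [0,0,0,0,0,0], "jaw": [1,1,-1,-1,-1,-1]}}

```text
t: 18.95
eef_pos: [512.1, 174.1, 20.4]
tcp_rot: [0.065, 1.562, -2.851]
ft_force: [-4.8, -1.8, 5.3]
opening: 0.886
```

Run:
```python
from h import *
d=snap("wrist","w11"); print(d["st"]["eef_pos"],d["st"]["ft_force"])
```

```text
[512.05166313 174.10159755  20.36882242] [-4.76221351 -1.7926359   5.33912182]
```

View pics/w11.png

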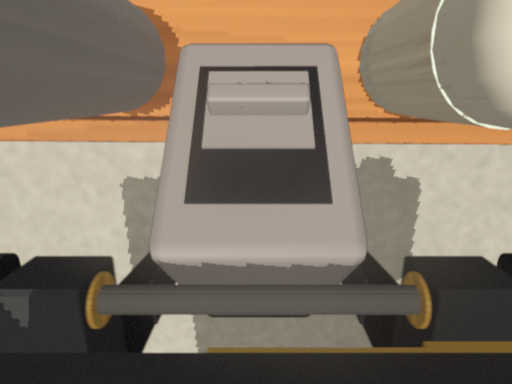

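Run:
```python
from h import *
np.set_printoptions(precision=1,suppress=True)
d=snap("wrist","w11b")
print(T(d,258,143,40))
for q in((48,15,-35),(48,5,-30),(48,10,-40)):
    r=fit(d,253,47,q); P=model(d["st"],np.radians(r[0]),r[1],r[2]); print(r,"corner",P(-35,0,-52.5), "ridge",proj(d,P(-6,0,59.5)))
```

```text
[20.2 -0.5 60.5]
[ 48.4  15.1 -36.4] corner [538.  180.   -6.4] ridge [259.4 100.7]
[ 44.    6.  -41.6] corner [532.  178.7   1.9] ridge [259.4  94.9]
[ 45.9  10.  -39.5] corner [534.5 179.3  -1.7] ridge [259.4  97.3]
```

Emit:
{"api": "apply_moves", "payload": {"offset": [[0,0,0.5],[0,0,1.1],[0.3,0.07,1.6],[0.66,0.15,1.68],[0.66,0.15,1.68]], "yaw": [0,0,0,0,0], "jaw": [-1,-1,-1,-1,-1]}}

```text
t: 19.68
eef_pos: [529.3, 178.0, 62.7]
tcp_rot: [0.084, 1.563, -2.833]
ft_force: [-0.8, -0.1, 0.1]
opening: 1.0
```

Run:
```python
from h import *
d=snap("wrist","w12"); print(d["st"]["eef_pos"],d["st"]["ft_force"])
```

```text
[529.3199012  178.02062217  62.71957088] [-0.79230817 -0.05268263  0.141515  ]
```

View pics/w12.png

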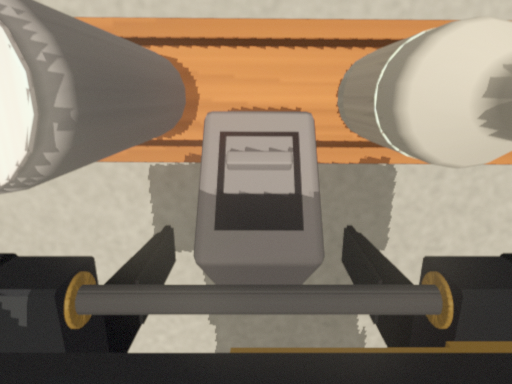

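Run:
```python
from h import *
np.set_printoptions(precision=1,suppress=True)
d=snap("wrist","w12b")
print(T(d,258,163,40))
for q in((46,25,2),(46,15,0),(46,20,10)):
    r=fit(d,260,115,q); P=model(d["st"],np.radians(r[0]),r[1],r[2]); print(r,"corner",P(-35,0,-52.5), proj(d,P(35,25,52.5)),proj(d,P(-35,25,52.5)),proj(d,P(-6,0,59.5)))
```

```text
[-21.9  -0.6  43.1]
[47.1 23.6  8.9] corner [529.1 177.9  -3.8] [325.2 260. ] [311.8 114.8] [259.2 158.4]
[41.2 15.1 -0.4] corner [522.1 176.3   9.1] [331.8 260. ] [313.5 115. ] [259.2 154.4]
[44.9 20.8  5.7] corner [526.3 177.3   0.5] [327.3 260. ] [312.3 115.1] [259.2 157.2]
```

Emit:
{"api": "apply_moves", "payload": {"offset": [[-0.12,-0.03,0.1],[-0.12,-0.03,0.1],[-0.12,-0.03,0.1],[-0.12,-0.03,0.1],[-0.12,-0.03,0.1],[-0.12,-0.03,0.1]], "yaw": [0,0,0,0,0,0], "jaw": [-1,1,1,1,1,1]}}

```text
t: 20.52
eef_pos: [525.3, 177.1, 64.5]
tcp_rot: [0.06, 1.561, -2.856]
ft_force: [-0.5, 0.4, 0.5]
opening: 0.532
```

Emit:
{"api": "apply_moves", "payload": {"offset": [[0,0,-0.1],[-0.1,-0.02,-0.2],[-0.25,-0.06,-0.25],[-0.4,-0.09,-0.27],[-0.55,-0.13,-0.28],[-0.7,-0.16,-0.3],[-0.85,-0.19,-0.33],[-1.0,-0.23,-0.37],[-1.1,-0.25,-0.4],[-1.1,-0.25,-0.4]], "yaw": [0,0,0,0,0,0,0,0,0,0], "jaw": [1,1,1,1,1,1,1,1,1,1]}}

```text
t: 21.78
eef_pos: [498.8, 171.0, 54.8]
tcp_rot: [0.097, 1.564, -2.819]
ft_force: [4.9, 0.6, 0.2]
opening: 0.524
```

Run:
```python
from h import *
d=snap("wrist","w13"); print(d["st"]["eef_pos"],d["st"]["ft_force"])
```

```text
[498.84790886 170.96539155  54.84717115] [4.91125074 0.59589728 0.19413244]
```

View pics/w13.png

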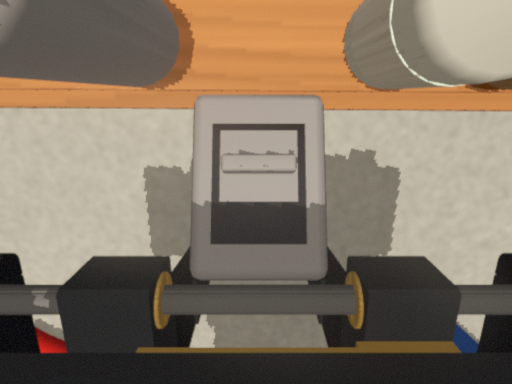

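The lantern is about two-thirds of the way up, with its top face nearly square to the camera and the ridge at (258,162). I'll continue pressing it flat.

Emit:
{"api": "apply_moves", "payload": {"offset": [[-0.1,-0.02,-0.12],[-0.25,-0.06,-0.25],[-0.4,-0.09,-0.37],[-0.55,-0.13,-0.5],[-0.7,-0.16,-0.6],[-0.8,-0.18,-0.65],[-0.8,-0.18,-0.65]], "yaw": [0,0,0,0,0,0,0], "jaw": [1,1,1,1,1,1,1]}}

```text
t: 22.7
eef_pos: [478.6, 166.4, 38.7]
tcp_rot: [0.092, 1.563, -2.824]
ft_force: [-0.6, -1.2, 5.4]
opening: 0.522
```

Run:
```python
from h import *
d=snap("wrist","w14"); print(d["st"]["eef_pos"],d["st"]["ft_force"])
```

```text
[478.56442    166.3749589   38.74742877] [-0.58052814 -1.23822627  5.42955388]
```

View pics/w14.png

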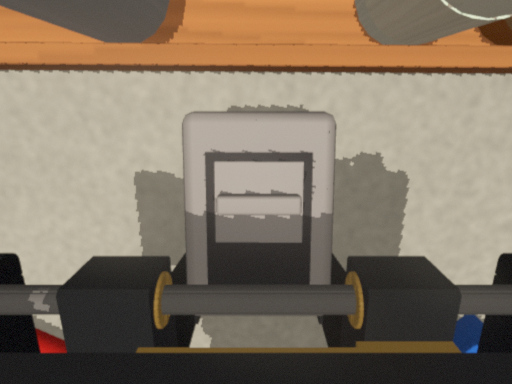

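Emit:
{"api": "apply_moves", "payload": {"offset": [[-0.05,0,-0.08],[-0.1,-0.02,-0.15],[-0.1,-0.02,-0.15],[-0.1,-0.02,-0.15],[-0.1,-0.02,-0.1],[-0.1,-0.02,-0.1],[-0.1,-0.02,-0.1]], "yaw": [0,0,0,0,0,0,0], "jaw": [1,1,1,-1,-1,-1,-1]}}

```text
t: 23.62
eef_pos: [476.0, 165.9, 36.2]
tcp_rot: [0.085, 1.563, -2.831]
ft_force: [-0.8, -0.3, 0.7]
opening: 0.885
```

Emit:
{"api": "apply_moves", "payload": {"offset": [[0,0,0.8],[0,0,2.5],[0,0,4.5],[0,0,6.0],[0,0,6.0],[0,0,6.0]], "yaw": [0,0,0,0,0,0], "jaw": [-1,-1,-1,-1,-1,-1]}}

```text
t: 24.38
eef_pos: [475.6, 165.8, 185.6]
tcp_rot: [0.075, 1.562, -2.842]
ft_force: [-0.0, 0.1, 1.1]
opening: 0.999
```

Run:
```python
from h import *
d=snap("wrist","w15"); print(d["st"]["eef_pos"],d["st"]["ft_force"])
import pickle; pickle.dump(d,open("w15.pkl","wb"))
```

```text
[475.61741106 165.77876903 185.57831058] [-0.02550743  0.09937526  1.1301529 ]
```

View pics/w15.png

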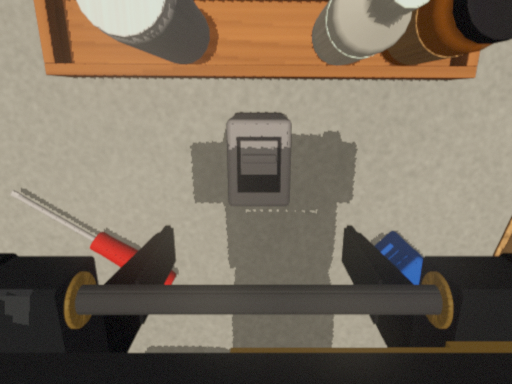

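Now it stands upright, with the top face at columns 228–291 and rows 118–206 and the ridge at (260,157).

Run:
```python
from h import *
np.set_printoptions(precision=1,suppress=True)
import pickle; d=pickle.load(open("w15.pkl","rb"))
a=[T(d,u,v,105) for u,v in((228,118),(291,118),(291,206),(228,206))]; print(a,np.mean(a,0))
s=d["st"];R=Ro.from_euler("xyz",s["tcp_rot"]).as_matrix();print(np.degrees(np.arctan2(R[1,1],R[0,1])))
im=d["frame"][105:215,215:305,::-1]; cv2.imwrite("pics/w15c.png",cv2.resize(im,None,fx=5,fy=5,interpolation=cv2.INTER_CUBIC))
P=[onz(d,u,v,40) for u,v in((47,76),(476,79))]; v=P[0]-P[1]; print(P,np.degrees(np.arctan2(v[1],v[0])))
```

```text
[array([-80. , -23.1,  66. ]), array([-80. ,  23.9,  66. ]), array([-80.6,  25.9,  -3.4]), array([-80.6, -25. ,  -3.4])] [-80.3   0.4  31.3]
-77.09469092392008
[array([528.5, 375.2,  40. ]), array([612.8,  -5.4,  40. ])] 102.5008141136335
```

View pics/w15c.png

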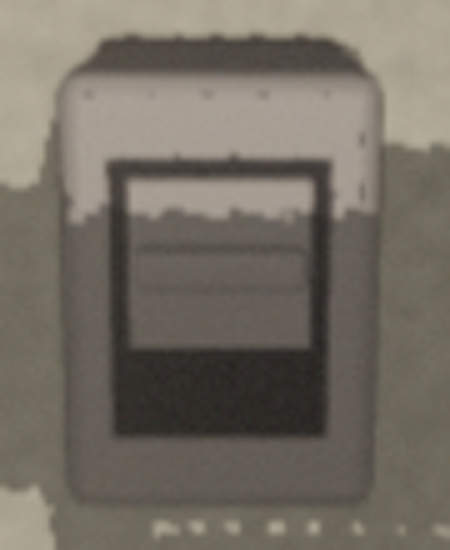

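Emit:
{"api": "apply_moves", "payload": {"offset": [[1.22,0.28,0],[1.22,0.28,-1.5],[1.22,0.28,-3.0],[1.22,0.28,-4.0],[1.22,0.28,-4.48],[1.22,0.28,-4.48],[1.22,0.28,-4.48],[1.22,0.28,-4.48],[1.22,0.28,-4.48],[1.22,0.28,-4.48],[1.22,0.28,-4.48]], "yaw": [0,0,0,0,0,0,0,0,0,0,0], "jaw": [-1,-1,-1,-1,-1,-1,1,1,1,1,1]}}

```text
t: 25.8
eef_pos: [506.0, 172.8, 73.3]
tcp_rot: [0.068, 1.561, -2.848]
ft_force: [0.6, 0.3, 1.0]
opening: 0.532
```

Emit:
{"api": "apply_moves", "payload": {"offset": [[0,0,1.0],[0,0,2.5],[0,0,4.5],[0,0,6.5],[0,0,7.0],[0,0,7.0],[0,0,7.0]], "yaw": [0,0,0,0,0,0,0], "jaw": [1,1,1,1,1,1,1]}}

```text
t: 26.68
eef_pos: [505.1, 172.5, 245.8]
tcp_rot: [0.044, 1.557, -2.873]
ft_force: [0.4, -0.3, -10.1]
opening: 0.528
```

Run:
```python
from h import *
d=snap("wrist","w16"); s=d["st"]; R=Ro.from_euler("xyz",s["tcp_rot"]).as_matrix()
print(s["eef_pos"],s["ft_force"],np.degrees(np.arctan2(R[1,1],R[0,1])),s["joints"])
for th in (80,85,90,95): 
  for gz in (37,40,43):
    P=model(s,np.radians(th),0,gz); print(th,gz,[proj(d,P(*p)).round() for p in((-35,25,52.5),(-6,0,59.5),(35,25,52.5))])
```

```text
[505.13439467 172.54180907 245.82495001] [  0.44121559  -0.31296556 -10.08318089] -77.09566890982842 [ 2.05826666e-01  3.34154684e-01  1.73226727e+00 -9.86684755e-04
  1.08901961e+00  1.55186736e+00]
80 37 [array([314., 197.]), array([259., 264.]), array([311., 342.])]
80 40 [array([313., 196.]), array([259., 261.]), array([310., 339.])]
80 43 [array([312., 195.]), array([259., 259.]), array([309., 335.])]
85 37 [array([315., 201.]), array([259., 268.]), array([310., 341.])]
85 40 [array([314., 199.]), array([259., 265.]), array([309., 337.])]
85 43 [array([313., 198.]), array([259., 263.]), array([308., 333.])]
90 37 [array([316., 206.]), array([259., 273.]), array([309., 339.])]
90 40 [array([315., 204.]), array([259., 269.]), array([308., 335.])]
90 43 [array([314., 201.]), array([259., 266.]), array([308., 331.])]
95 37 [array([317., 211.]), array([259., 277.]), array([308., 337.])]
95 40 [array([316., 208.]), array([259., 273.]), array([307., 332.])]
95 43 [array([315., 206.]), array([259., 269.]), array([307., 328.])]
```

View pics/w16.png

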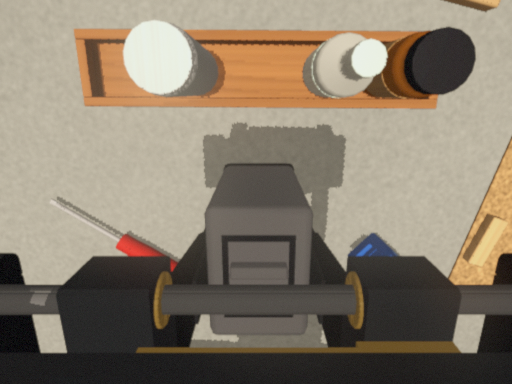

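Run:
```python
from h import *
import pickle
d=snap("wrist","w17"); pickle.dump(d,open("w17.pkl","wb"))
im=d["frame"][15:115,70:450,::-1]; cv2.imwrite("pics/w17a.png",cv2.resize(im[:,:200],None,fx=4,fy=4,interpolation=cv2.INTER_CUBIC)); cv2.imwrite("pics/w17b.png",cv2.resize(im[:,180:],None,fx=4,fy=4,interpolation=cv2.INTER_CUBIC))
```

```text
(no output)
```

View pics/w17a.png

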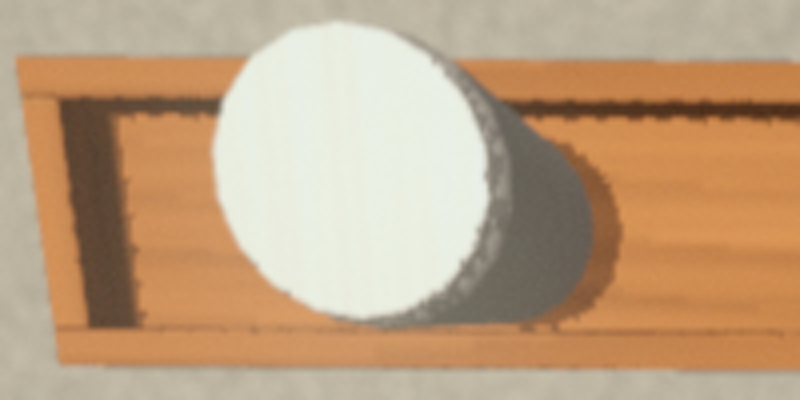

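View pics/w17b.png

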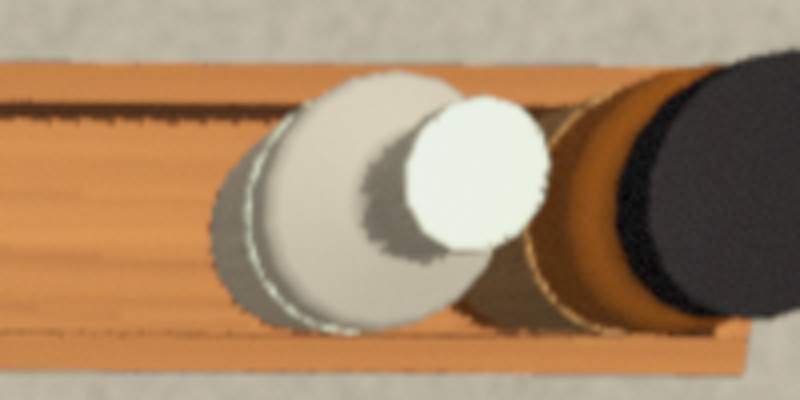

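Run:
```python
from h import *
np.set_printoptions(precision=2,suppress=True)
import pickle; d=pickle.load(open("w17.pkl","rb"))
A=lambda x,y,z:onz(d,70+(x+.5)/4-.5,15+(y+.5)/4-.5,z)
B=lambda x,y,z:onz(d,250+(x+.5)/4-.5,15+(y+.5)/4-.5,z)
ed={}
for n,p,q in(("fo",A(100,57,40),B(100,64,40)),("fi",A(100,98,40),B(100,104,40)),("ni",A(150,329,40),B(100,332,40)),("no",A(100,365,40),B(650,374,40))):
    v=p-q; ed[n]=(p,q,np.degrees(np.arctan2(v[1],v[0]))); print(n,p[:2],q[:2],ed[n][2])
ang=np.radians(102.6); l=np.array([np.cos(ang),np.sin(ang)]); n=np.array([l[1],-l[0]])
for k,(p,q,_) in ed.items(): print(k,p[:2]@n,q[:2]@n)
tin=A(350,171,160)[:2]; gl=B(478,173,170)[:2]; oil=None
print("tin",tin,tin@n,tin@l,"glue",gl,gl@n,gl@l)
for t,g in (((591.7,267.3),(624.3,121.7)),((606.4,192.7),(606.4,192.7))): print(np.array(t)@n,np.array(t)@l,np.array(g)@n,np.array(g)@l)
print(d["st"]["eef_pos"])
```

```text
fo [610.07 371.64] [650.13 188.9 ] 102.36480039789926
fi [600.27 370.86] [640.89 186.64] 102.43473181255608
ni [544.87 352.84] [585.17 173.04] 102.63321547074518
no [532.17 365.49] [608.32  21.62] 102.488024270033
fo 676.4476346463545 675.6796758506887
fi 666.7125979832861 666.1684503669812
ni 608.7180685484673 608.8248879916642
no 599.0781016026456 598.3897894003235
tin [593.52 268.39] 637.7764489517006 132.45416213198715 glue [625.75 121.59] 637.1989190009534 -17.84108679746253
635.7596364644527 131.78719453189308 635.8128669563191 -17.4177556759158
633.8321270567702 55.777098442733354 633.8321270567702 55.777098442733354
[505.3  172.59 246.03]
```

Emit:
{"api": "apply_moves", "payload": {"offset": [[0,0,1.56],[1.0,0.2,1.56],[2.0,0.4,1.56],[3.0,0.6,1.56],[4.15,0.88,1.56],[4.15,0.88,1.56],[4.15,0.88,1.56],[4.15,0.88,1.56],[4.15,0.88,1.56],[4.15,0.88,1.56],[4.15,0.88,1.56],[4.15,0.88,1.56],[4.15,0.88,1.56]], "yaw": [1.5,3,4.5,6,7.5,9,10.5,12,13.5,14.93,14.93,14.93,14.93], "jaw": [1,1,1,1,1,1,1,1,1,1,1,1,1]}}

```text
t: 28.4
eef_pos: [609.2, 194.6, 285.0]
tcp_rot: [0.003, 1.558, -1.352]
ft_force: [-0.3, -0.5, -10.5]
opening: 0.523
```

Run:
```python
from h import *
import pickle
d=snap("wrist","w18"); s=d["st"]; R=Ro.from_euler("xyz",s["tcp_rot"]).as_matrix(); pickle.dump(d,open("w18.pkl","wb"))
print(s["eef_pos"],s["ft_force"],np.degrees(np.arctan2(R[1,1],R[0,1])))
snap("side","s18",(200,30,360,200),3.5); snap("top","t18",(60,60,260,210),4)
```

```text
[609.19819729 194.59441576 284.98537148] [ -0.27170089  -0.47010875 -10.51746603] 12.376530549962254
```

View pics/w18.png

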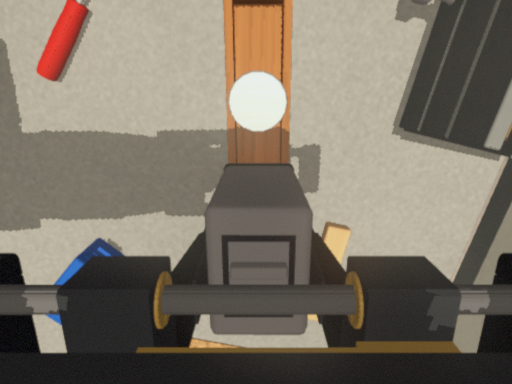

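View pics/s18.png

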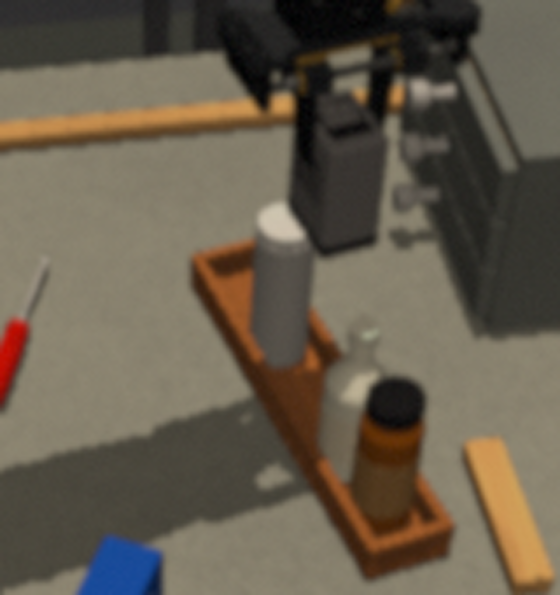

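Run:
```python
from h import *
import pickle; d=pickle.load(open("w18.pkl","rb"))
im=d["frame"][0:165,205:315,::-1]; cv2.imwrite("pics/w18c.png",cv2.resize(im,None,fx=6,fy=3.6,interpolation=cv2.INTER_CUBIC))
```

```text
(no output)
```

View pics/w18c.png

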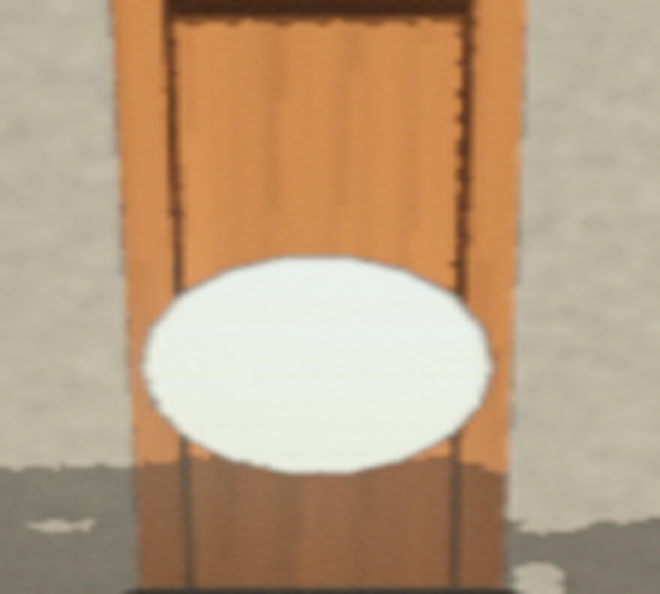

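Run:
```python
from h import *
np.set_printoptions(precision=2,suppress=True)
import pickle; d=pickle.load(open("w18.pkl","rb"))
A=lambda x,y,z:T(d,205+(x+.5)/6-.5,(y+.5)/3.6-.5,z)
for y,xs in((580,(140,187,452,504)),(20,(112,167,471,525))):
    r=[A(x,y,40) for x in xs]; print([a[1].round(1) for a in r],"mid in",(r[1][1]+r[2][1])/2,"out",(r[0][1]+r[3][1])/2,"d",r[0][2])
print("tin",A(318,364,160))
s=d["st"]
for x in (208,310): pass
# lantern lateral: left/right edges of top face front corners
for th,gz in((90,40),):
    P=model(s,np.radians(th),0,gz); print([proj(d,P(*p)).round(1) for p in((-35,25,52.5),(-35,-25,52.5),(35,25,52.5),(35,-25,52.5))])
im=d["frame"][155:345,190:330,::-1]; cv2.imwrite("pics/w18d.png",cv2.resize(im,None,fx=4,fy=3,interpolation=cv2.INTER_CUBIC))
```

```text
[np.float64(-38.3), np.float64(-28.2), np.float64(28.5), np.float64(39.6)] mid in 0.14415856471723743 out 0.6785741030450936 d 3.150547441856011
[np.float64(-38.6), np.float64(-28.3), np.float64(28.7), np.float64(38.8)] mid in 0.19221145630418057 out 0.09791293311643301 d 180.69291631891005
tin [-123.98    0.18   77.89]
[array([312.5, 202.6]), array([200.5, 202.7]), array([306.2, 334.4]), array([207.4, 334.5])]
```

View pics/w18d.png

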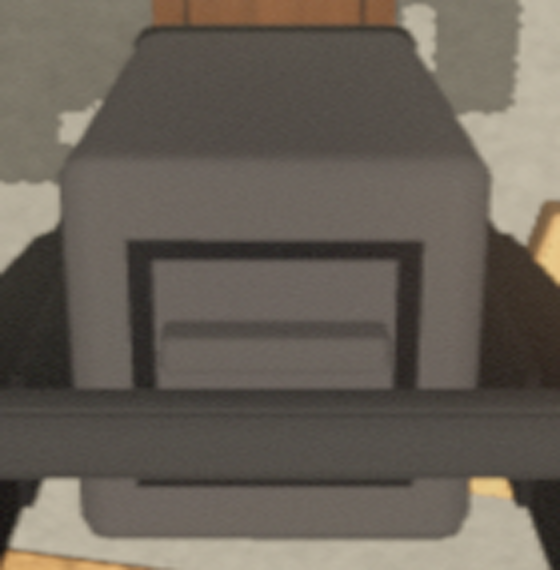

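Emit:
{"api": "apply_moves", "payload": {"offset": [[-0.02,0,-1.5],[-0.02,0,-3.0],[-0.02,0,-4.5],[-0.02,0,-5.6],[-0.02,0,-6.2],[-0.02,0,-6.2],[-0.02,0,-6.2]], "yaw": [0,0,0,0,0,0,0], "jaw": [1,1,1,1,1,1,1]}}

```text
t: 29.42
eef_pos: [609.4, 194.8, 131.5]
tcp_rot: [0.187, 1.557, -1.167]
ft_force: [1.0, -0.0, -9.7]
opening: 0.523
```

Run:
```python
from h import *
d=snap("side","s19",(230,60,350,200),4); s=d["st"]; print(s["eef_pos"],s["ft_force"])
snap("top","t19",(60,80,260,200),4); snap("wrist","w19")
```

```text
[609.38764553 194.75750748 131.53925637] [ 1.01802903 -0.01353173 -9.6998054 ]
```

View pics/s19.png

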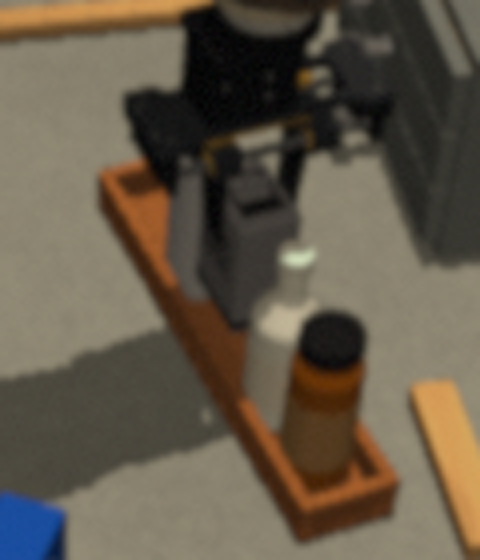

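View pics/w19.png

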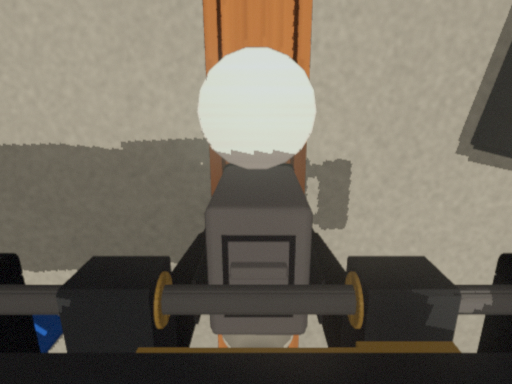

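Emit:
{"api": "apply_moves", "payload": {"offset": [[0,0,-0.4],[0,0,-0.7],[0,0,-1.0],[0,0,-1.3],[0,0,-1.6],[0,0,-1.8],[0,0,-1.9],[0,0,-1.95],[0,0,-1.95]], "yaw": [0,0,0,0,0,0,0,0,0], "jaw": [1,1,1,1,1,1,1,1,1]}}

```text
t: 30.7
eef_pos: [609.1, 194.7, 83.5]
tcp_rot: [0.206, 1.557, -1.148]
ft_force: [-2.5, -2.3, 0.6]
opening: 0.526
```

Run:
```python
from h import *
d=snap("side","s20",(230,60,350,200),4); s=d["st"]; print(s["eef_pos"],s["ft_force"],s["moment"])
snap("wrist","w20")
```

```text
[609.14987308 194.70392404  83.50163191] [-2.45218942 -2.33693185  0.58007072] [-0.36889685  1.16107303  0.05380113]
```

View pics/s20.png

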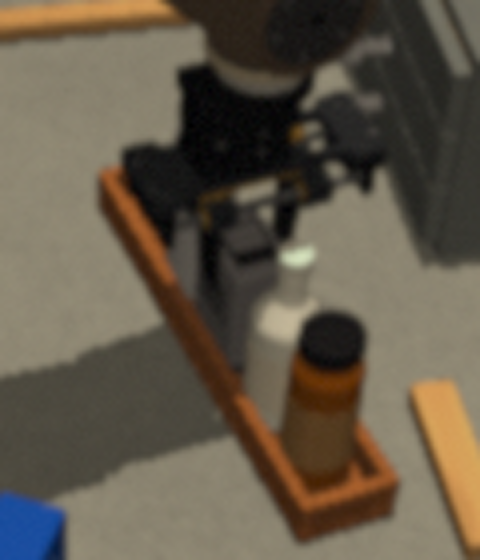

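View pics/w20.png

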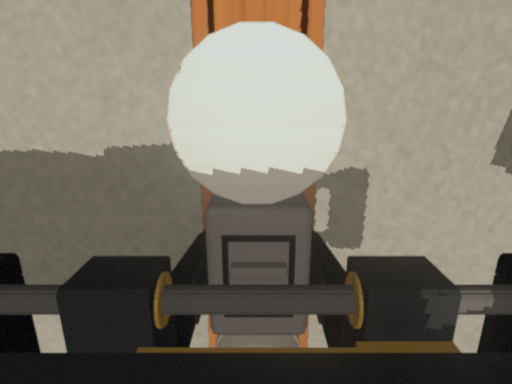

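Emit:
{"api": "apply_moves", "payload": {"offset": [[0,0,0],[0,0,0],[0,0,0],[0,0,0],[0,0,0.8],[0,0,2],[0,0,4],[0,0,6],[0,0,6.5],[0,0,6.5],[0,0,6.5]], "yaw": [0,0,0,0,0,0,0,0,0,0,0], "jaw": [-1,-1,-1,-1,-1,-1,-1,-1,-1,-1,-1]}}

```text
t: 32.17
eef_pos: [608.6, 194.6, 244.2]
tcp_rot: [0.016, 1.558, -1.338]
ft_force: [0.4, -1.7, -0.0]
opening: 0.995
```

Run:
```python
from h import *
import pickle
d=snap("wrist","w21"); s=d["st"]; print(s["eef_pos"],s["ft_force"],s["t"]); pickle.dump(d,open("w21.pkl","wb"))
snap("side","s21",(230,60,350,200),4)
```

```text
[608.64759554 194.55630658 244.23291225] [ 0.41220932 -1.67636457 -0.04896047] 32.175
```

View pics/w21.png

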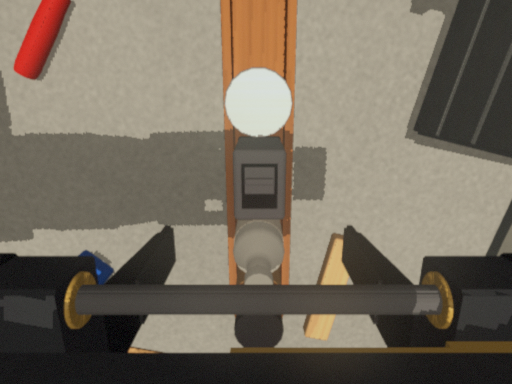

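View pics/s21.png

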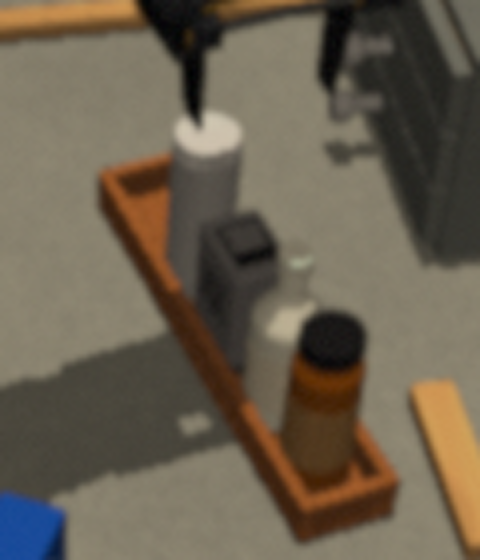

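The lantern stands in the gap, with its top face at about (259,180) in the wrist view and all bottles upright. Next I'll enlarge the top to locate the ridge.

Run:
```python
from h import *
import pickle; d=pickle.load(open("w21.pkl","rb"))
im=d["frame"][130:230,215:305,::-1]; cv2.imwrite("pics/w21c.png",cv2.resize(im,None,fx=6,fy=6,interpolation=cv2.INTER_CUBIC))
```

```text
(no output)
```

View pics/w21c.png

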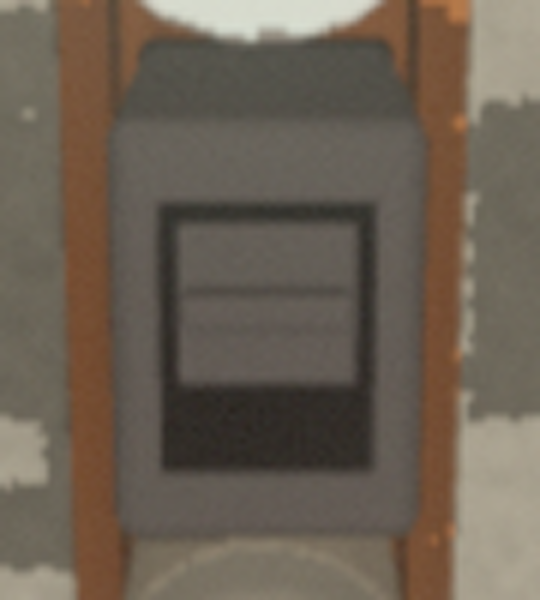

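Run:
```python
from h import *
np.set_printoptions(precision=1,suppress=True)
import pickle; d=pickle.load(open("w21.pkl","rb"))
A=lambda x,y,z:T(d,215+(x+.5)/6-.5,130+(y+.5)/6-.5,z)
for n,x,y,z in(("far",268,120,115),("near",268,533,115),("L",114,325,115),("R",420,325,115),("slideframe far",268,212,115),("slot near",268,467,115),("ridge far base",268,295,115),("ridge far top",268,295,122),("ridge near base",268,328,115),("ridge near top",268,328,122),("slide near",268,388,115)): print(n,A(x,y,z))
print(A(110,590,40),A(408,590,40), A(118,30,40),A(415,30,40))
s=d["st"];R=Ro.from_euler("xyz",s["tcp_rot"]).as_matrix();print(R.round(3),np.degrees(np.arctan2(R[1,1],R[0,1])))
```

```text
far [-128.8    1.7   34.8]
near [-129.7    1.7  -32.6]
L [-129.2  -22.6    2.4]
R [-129.2   25.6    2.4]
slideframe far [-129.     1.7   20.5]
slot near [-129.5    1.7  -21.2]
ridge far base [-129.1    1.7    7.3]
ridge far top [-122.1    1.6    9. ]
ridge near base [-129.2    1.7    1.9]
ridge near top [-122.2    1.6    3.8]
slide near [-129.3    1.7   -7.9]
[-205.2  -30.6  -73.3] [-205.2   30.7  -73.3] [-203.7  -26.4   40.7] [-203.7   29.5   40.6]
[[ 0.   1.   0.2]
 [-0.   0.2 -1. ]
 [-1.   0.   0. ]] 12.440408977669325
```

Emit:
{"api": "apply_moves", "payload": {"offset": [[-0.21,0.94,0],[-0.21,0.94,0],[-0.21,0.94,0],[-0.21,0.94,0],[-0.21,0.94,-1.0],[-0.21,0.94,-2.5],[-0.21,0.94,-3.8],[-0.21,0.94,-4.5],[-0.21,0.94,-4.8],[-0.21,0.94,-4.85],[-0.21,0.94,-4.85]], "yaw": [0,0,0,0,0,0,0,0,0,0,0], "jaw": [1,1,1,1,1,1,1,1,1,1,1]}}

```text
t: 33.65
eef_pos: [604.0, 218.2, 124.0]
tcp_rot: [0.135, 1.558, -1.219]
ft_force: [0.9, 0.1, 0.4]
opening: 0.005
```

Run:
```python
from h import *
import pickle
d=snap("wrist","w22"); s=d["st"]; print(s["eef_pos"],s["ft_force"],s["opening"]); pickle.dump(d,open("w22.pkl","wb"))
d=snap("side","s22",(240,70,330,180),5)
```

```text
[604.00212379 218.18996132 124.04952372] [0.93424876 0.14726436 0.36905509] 0.004776704576702423
```

View pics/w22.png

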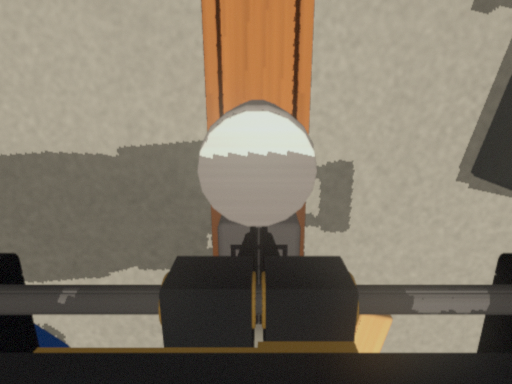

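View pics/s22.png

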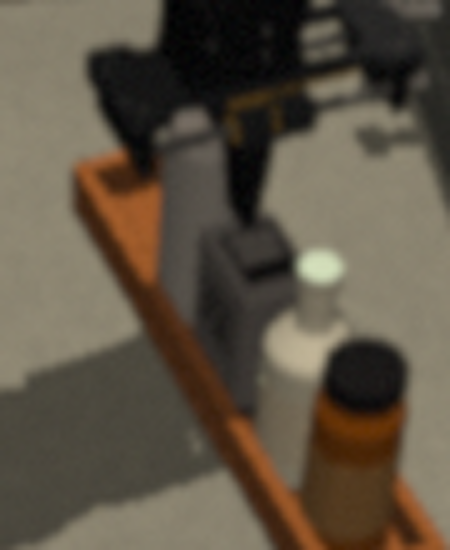

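Emit:
{"api": "apply_moves", "payload": {"offset": [[0,0,-0.1],[0,0,-0.2],[0,0,-0.22],[0,0,-0.22]], "yaw": [0,0,0,0], "jaw": [1,1,1,1]}}

```text
t: 34.25
eef_pos: [603.8, 218.2, 118.4]
tcp_rot: [0.106, 1.558, -1.248]
ft_force: [0.0, -0.7, 0.0]
opening: 0.005
```

Emit:
{"api": "apply_moves", "payload": {"offset": [[0.01,-0.05,0],[0.02,-0.1,0],[0.03,-0.15,0],[0.045,-0.2,0],[0.055,-0.25,0],[0.065,-0.3,0],[0.065,-0.3,0]], "yaw": [0,0,0,0,0,0,0], "jaw": [1,1,1,1,1,1,1]}}

```text
t: 35.12
eef_pos: [605.5, 210.7, 118.4]
tcp_rot: [0.12, 1.558, -1.234]
ft_force: [0.9, 0.8, 0.4]
opening: 0.006
```

Run:
```python
from h import *
d=snap("wrist","w23",(200,200,320,300),6); s=d["st"]; print(s["eef_pos"],s["ft_force"])
```

```text
[605.52065933 210.65411666 118.39798982] [0.89150115 0.76659488 0.44861912]
```

View pics/w23.png

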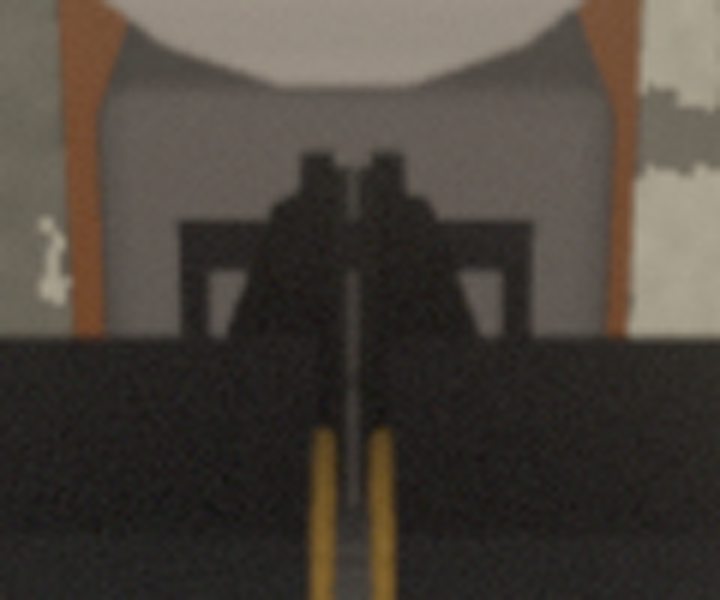

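Run:
```python
from h import *
np.set_printoptions(precision=1,suppress=True)
d=snap("wrist","w23b")
A=lambda x,y,z:T(d,200+(x+.5)/6-.5,200+(y+.5)/6-.5,z)
print(A(225,220,115),A(225,268,115),A(350,90,115),A(320,152,118.4))
```

```text
[ -3.4 -11.4   3.7] [ -3.4 -11.5  -1.4] [-3.2  0.6 16.9] [ 0.1 -2.2 12. ]
```

Emit:
{"api": "apply_moves", "payload": {"offset": [[0.01,-0.05,0],[0.02,-0.1,0],[0.035,-0.15,0],[0.04,-0.18,0],[0.04,-0.18,0],[0.04,-0.18,0]], "yaw": [0,0,0,0,0,0], "jaw": [1,1,1,1,1,1]}}

```text
t: 35.98
eef_pos: [606.5, 206.1, 118.4]
tcp_rot: [0.11, 1.558, -1.244]
ft_force: [0.7, 0.0, -0.3]
opening: 0.004
```

Run:
```python
from h import *
d=snap("wrist","w24",(200,200,320,300),6); s=d["st"]; print(s["eef_pos"],s["ft_force"])
```

```text
[606.47756433 206.14758098 118.37877151] [ 0.65303449  0.04224832 -0.33048763]
```

View pics/w24.png

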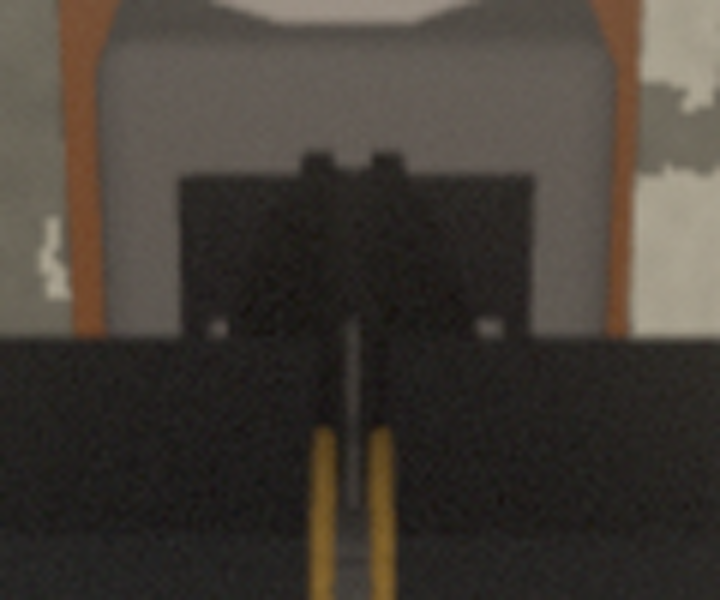

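The dark slot now spans rows 175–315 of the crop, against 220–268 before, so the slide has snapped across. I'll lift off and check.

Emit:
{"api": "apply_moves", "payload": {"offset": [[-0.01,0.05,0],[-0.01,0.05,0.6],[0,0,2],[0,0,4],[0,0,5],[0,0,5],[0,0,5]], "yaw": [0,0,0,0,0,0,0], "jaw": [1,1,1,1,1,1,1]}}

```text
t: 36.9
eef_pos: [606.1, 206.1, 242.9]
tcp_rot: [0.048, 1.558, -1.306]
ft_force: [0.3, -0.1, -0.9]
opening: 0.004
```

Run:
```python
from h import *
d=snap("wrist","w25"); s=d["st"]; print(s["eef_pos"],s["ft_force"])
d2=snap("wrist","w25c",(205,130,325,250),5); snap("side","s25")
```

```text
[606.09363831 206.08792147 242.87544345] [ 0.30280192 -0.11180122 -0.91945407]
```

View pics/w25.png

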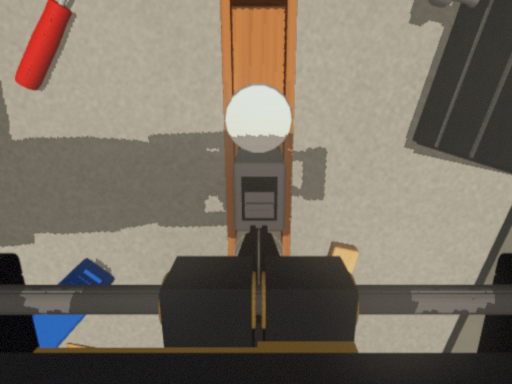

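View pics/w25c.png

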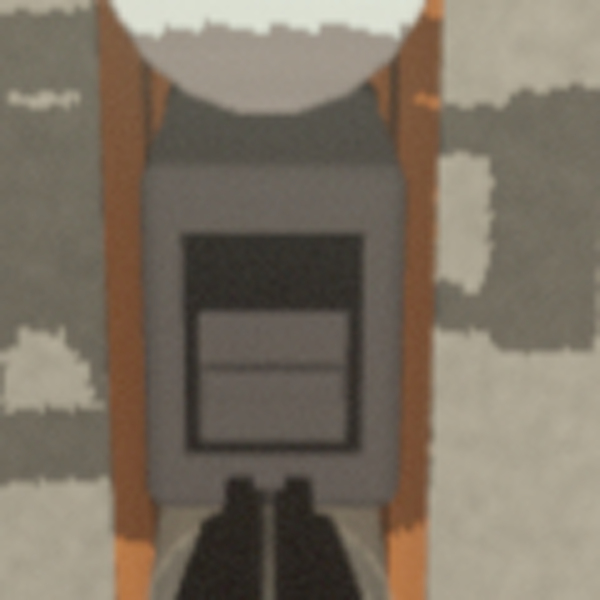

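View pics/s25.png

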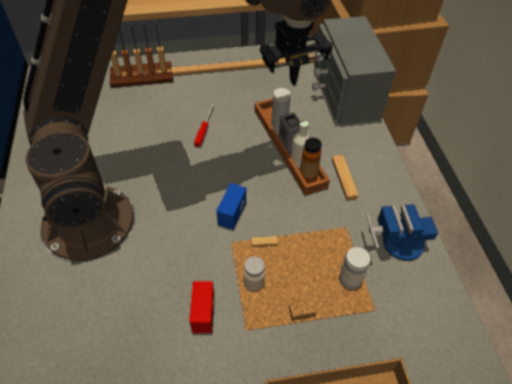

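The slide is now at its near end, leaving a thick dark slot at rows 235–310 of the crop. That is the mirror of the off state. The lantern sits square in the lane, the bottles and the things on the mat are in place, and the robot is clear.

```bash
python3 -c "
from cell import env
print(env.job_done(), env.state()['t'])"
```

```text
the job is handed in; nothing more can be done
the job is handed in; nothing more can be done
```

The lantern stands upright on the lane floor between the glue bottle and the tin, with its switch slid fully to on. I handed the job in at about 37 s of the 72 s allowed; no verdict was reported.

- **Standing it up:** The lantern did not pivot when I lifted it by its top end, because the pads held it too firmly. I carried it to the free bench beside the rack and levered it up in stages against the rack's near rail and the bench, regripping three times. It slid about 15 mm in the grip once, which one of those regrips put right. I then gripped it high, turned it 90° and lowered it into the gap. The floor took its weight at the expected height.
- **Switch:** I pushed the ridge with the shut fingers in small steps. It snapped across, and I felt no lasting side force.
- **Last checks:** The pictures show the slide at its far end and the lantern square in the lane. All three bottles and tins were standing, and the things on the mat looked unmoved. The gripper was about 120 mm above the lantern's top.
- **Disagreement:** The fixed cameras and the wrist camera differed by 2–4 mm on the lane's middle line. I used the wrist camera, and the lantern went down between the rails without catching. I checked the final positions only by eye in the pictures, not with a new measurement.

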